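Unstack the clean dishes and set up the plating turntable

TASK

Unpack the grey tray: first stand the red-lidded dish in the ring of the red discard plate and the blue-lidded dish in the blue ring of the warming plate, then put the black platter fully down on the turntable's spindle with its flat matched (white nub over the black mark), and last centre the green-lidded dish on the seated platter. Keep the dishes upright, set them down rather than dropping them, and do not knock the amber jar or the pipette-tip box aside.

Things in the scene. Friction and masses are not known exactly. Their poses are not given: they have to be found in the camera images.
- dish_red: A closed round culture dish, red lid with a pale round window on top, a rigid disc 48 mm across and 22 mm high, about 60 g. Origin at the centre of its underside, z up. It starts in the upper layer of one of the two stacks (on the platter or on the green dish). Its yaw means nothing.
- dish_blue: A closed round culture dish, blue lid with a pale round window on top, a rigid disc 48 mm across and 22 mm high, about 60 g. Origin at the centre of its underside, z up. It starts in the upper layer of one of the two stacks (on the platter or on the green dish). Its yaw means nothing.
- dish_green: A closed round culture dish, green lid with a pale round window on top, a rigid disc 62 mm across and 22 mm high, about 100 g. Origin at the centre of its underside, z up. It starts in the lower layer, straight on the tray, with the red or the blue dish on top of it, so that from above its lid shows as a green ring. Its yaw means nothing.
- platter: Black disc, 62 mm across, 22 high, about 120 g; two grip flats 54 mm apart (faces square to its y). D-bore right through: radius 11.5 mm, flat 6 mm from the centre on the +x side, where a white nub (9 mm wide) stands 5.5 mm out from the rim and shows while a dish covers the bore. Origin: centre of underside, z up. Starts on the tray, lower layer, red or blue dish on top.
- tray: The flat grey unpacking tray, 100 mm (its x) by 250 mm (its y), top face 10 mm above the table, no rim, fixed. Origin at the centre of its underside. Two stacks, each two high, stand on it about 65 mm to either side of its centre along its y; which thing is in which stack varies.
- discard: The red discard plate, 110 x 110 mm, flat top 16 mm above the table, with a white ring (72 mm across) in the middle; fixed. Origin at the centre of its underside.
- warmer: The white warming plate, 110 x 110 mm, flat top 16 mm above the table, with a blue ring (72 mm across) round a steel disc in the middle; fixed. Origin at the centre of its underside.
- turntable: Round white housing, 110 mm across, top at 28 mm; steel collar 48 mm across, face at 32 mm, where the seated platter rests. Fixed brass spindle: radius 10, flat 4.5 mm from the axis on the +x side, full to 43 mm, tapered to half at its tip, 49 mm. Black mark on the housing, 34 to 52 mm out on the +x side: the nub belongs over it (equal yaw). Heights from the table; origin there, on the axis.
- jar: A bystander: amber glass jar with white cap, 48 mm across, 55 mm high, standing loose among the things. Origin at the centre of its underside.
- tipbox: A bystander: grey pipette-tip box with yellow lid, 62 x 47 mm, 54 mm high, standing loose among the things. Origin at the centre of its underside.
Mind the look-alikes: they are no part of the job. What is meant by the discard is not turquoise, and is the smaller of those in its own colour.

How it is judged:
By the outcome, as a careful person would: the job done as asked, in the order asked, and still so for the second after the job is handed in, with the robot touching nothing.
It also fails if it takes over 109 s, if anything falls off the work surface, if the arm or the gripper's body presses on something with over 40 N, if the wrist force passes 120 N, or if a joint passes its speed limit or range.

ROBOT

A 6-joint arm with a two-finger parallel gripper is mounted at the origin on the work surface. World frame = base frame: x ahead of the robot, y to its left, z up, the work surface at z = 0. Lengths are in m, angles in rad, forces in N, time in s.
With the tool pointing down it reaches from about 0.4 to 0.825 m from the base axis. Payload 7 kg.
Tool frame: the origin (TCP) lies at the very end of the fingers, on their centre line; the grasp point (between the pads) lies 19 mm behind it; z points along the fingers, y is the direction in which the jaws open and shut (so a half turn about z gives the same grasp; the last joint's range is limited). The gripper opens to 88 mm and grips with 3 to 60 N. Pads are 19 mm wide; open, the fingers measure 130 mm over their backs; the gripper's body (78 mm by 193 mm) begins 47 mm behind the grasp point.
Start: joints at [1.451, 0.359, 0.012, 0, -1.224, -0.288], TCP at [0.268, 0.62, 0.19] pointing down, gripper open.
Joint ranges: [-3.07, 3.07], [-1.43, 2.12], [-1.02, 1.25], [-3.03, 1.67], [-3.05, -0], [-3.03, 3.03]. Speed limits (rad/s): [2.39, 2.39, 3.01, 3.14, 3.14, 3.14].

INTERFACE

Orientations are given as [roll, pitch, yaw] about the fixed x, y, z axes, in that order (R = Rz(yaw) Ry(pitch) Rx(roll)).
In Python, from station import arm gives the robot as it stands.
- The arm moves only by the shell command python3 -m inch 'ROWS' [FORCE]. ROWS is text: rows parted by semicolons, each of 7 numbers parted by spaces: the closure, from 0 (fully open) to 1 (shut), then the shift along the tool's x, y, z each as a share of 300 mm, from -1 to 1, then the turn, a rotation vector about the tool's x, y, z each as a share of 60 degrees, from -1 to 1. In form: grip tx ty tz rx ry rz; .... A call has 1 to 12 rows; each row is the pose to reach, as a shift and turn from the pose commanded when the call began, along the tool's axes at that moment; what a row does not reach only later rows make up. A row lasts 1/10 s, in which the tool goes at most 50 mm and 8.59 degrees, less where a joint would pass 70% of its speed; a pose out of reach is approached as far as the arm can. A call with a number of a shift or a turn outside -1 to 1 is refused whole. A call with a gripper value outside its range is refused whole. The fingers move at their own pace and stop on an object; FORCE is the grip in N (left out, the last holds). Time passes only in rows, so rows that repeat a pose let the fingers close. It gives the time, the measured TCP pose, the force and the opening at its end, in the units of the state.
- arm.get_state(): the state, without advancing time (a new reading comes with each control period).
- arm.grab_frame(name): name is "scene" or "side" or "wrist"; returns a dict with "img" (384x512x3 uint8, red, green, blue), "range_z" (384x512 float32, m along the optical axis (not along the pixel's ray), 0 where there is no reading), "fx", "fy", "cx", "cy" (pixels), "dist" ([k1, k2, p1, p2, k3] as OpenCV has them; the pictures are not rectified), "extrinsics" (4x4, takes a point from world to camera coordinates); the wrist camera has in their place "tool_from_camera" (4x4, takes a point from camera to tool coordinates, whose origin is the TCP and whose axes are the flange's). Camera axes: x right, y up, looking along -z (the intrinsics and any distortion apply to the point x, -y, -z); pixel columns grow to the right and rows downward; lengths in m; the calibration is good to about 2 mm. A picture is of the moment at which its call begins: read the wrist's pose just before it.
- arm.job_done(): hands the job in, once; it reports no verdict.
The state is a dict: "t": time; "q": joint angles; "qd": joint speeds; "joint_efforts": joint torques, N m; "eef_pos": TCP position; "ee_rot": TCP orientation; "force": force on the tool from outside, world axes, zero at the start; "moment": the same for the moment, N m; "width": finger opening in m.
Only numpy, scipy, OpenCV 4.12 (cv2) and the standard library are available. Lean on these libraries where they do the work, as an engineer would, in place of code of your own. Each camera call takes 0.05 s, during which the arm holds its last target.

## Working session

There is one attempt and no reset: what is moved stays moved. The work goes in short steps, Python scripts to look and compute and a shell command to move; the robot and the scene stay as the last step left them, time stands still between calls to the robot, and variables do not carry over. Pictures are saved under pics/ and viewed, and the job is handed in when it is done.

```bash
ls; mkdir -p pics; cat > h.py <<'E'
import numpy as np, cv2
from station import arm
def snap(n,fn):
    st=arm.get_state(); f=arm.grab_frame(n)
    cv2.imwrite(f'pics/{fn}.png',f['img'][:,:,::-1]); 
    np.savez(f'pics/{fn}.npz',**{k:np.array(v) for k,v in f.items()},pos=st['eef_pos'],rot=st['ee_rot'])
    return f
E
python3 - <<'E'
from h import *
for n in('scene','side','wrist'): f=snap(n,n+'0'); print(f.keys(), f['fx'],f['dist'])
a=[cv2.imread(f'pics/{n}0.png') for n in('scene','side')]
print(arm.get_state())
E
```

```text
pics
dict_keys(['img', 'range_z', 'fx', 'fy', 'cx', 'cy', 'dist', 'extrinsics']) 420.6276212617822 [-0.16032607  0.          0.          0.          0.        ]
dict_keys(['img', 'range_z', 'fx', 'fy', 'cx', 'cy', 'dist', 'extrinsics']) 366.509517950195 [-0.09011424  0.          0.          0.          0.        ]
dict_keys(['img', 'range_z', 'fx', 'fy', 'cx', 'cy', 'dist', 'tool_from_camera']) 345.161039272048 [0.01645504 0.         0.         0.         0.        ]
{'t': 0.15, 'q': array([ 1.45107915e+00,  3.59223334e-01,  1.12929157e-02, -2.14826089e-04,
       -1.22412819e+00, -2.88083978e-01]), 'qd': array([ 0.00187681, -0.00189311,  0.00388669, -0.00021243, -0.00084271,
       -0.00077614]), 'joint_efforts': array([-6.11847172e-04, -5.83277357e+01,  2.93293798e+01,  7.00118154e+00,
        8.78492516e-03, -1.03826521e-04]), 'eef_pos': array([0.26758911, 0.61924801, 0.18895477]), 'ee_rot': array([ 3.14032500e+00, -1.65004891e-04, -4.07874169e-01]), 'force': array([ 0.39725156, -0.10566974, -0.65193976]), 'moment': array([-0.04757696,  0.04641395,  0.00153506]), 'width': 0.0874881935613406}
```

View pics/scene0.png

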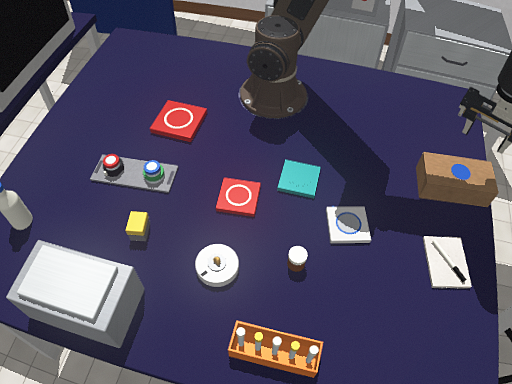

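View pics/side0.png

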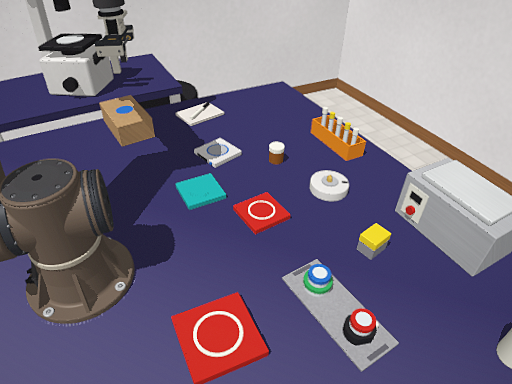

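View pics/wrist0.png

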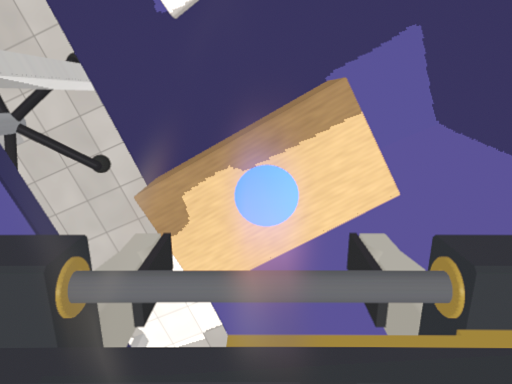

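Scene: red plates at (179,120) and (238,196), and a turquoise one at (300,178). The warmer is at (348,224) and the turntable at (217,264). The tray has red-on-black at (112,163) and blue-on-green at (152,170). Next I'll measure these and enlarge the view.

```bash
cat >> h.py <<'E'
def load(fn): return dict(np.load(f'pics/{fn}.npz'))
def ray(d,uv):
    K=np.array([[d['fx'],0,d['cx']],[0,d['fy'],d['cy']],[0,0,1]],float)
    p=cv2.undistortPoints(np.array(uv,float).reshape(-1,1,2),K,d['dist'].astype(float)).reshape(-1,2)
    return np.c_[p[:,0],-p[:,1],-np.ones(len(p))]
def T_wc(d):
    if 'extrinsics' in d: return np.linalg.inv(d['extrinsics'])
    from scipy.spatial.transform import Rotation as R
    T=np.eye(4);T[:3,:3]=R.from_euler('xyz',d['rot']).as_matrix();T[:3,3]=d['pos']
    return T@d['tool_from_camera']
def onplane(d,uv,z):
    T=T_wc(d); r=ray(d,uv)@T[:3,:3].T; o=T[:3,3]
    s=(z-o[2])/r[:,2]; return o+r*s[:,None]
def cloud(d):
    h,w=d['range_z'].shape
    v,u=np.mgrid[:h,:w]
    r=ray(d,np.c_[u.ravel(),v.ravel()])*d['range_z'].reshape(-1,1)
    T=T_wc(d); return (r@T[:3,:3].T+T[:3,3]).reshape(h,w,3)
def project(d,P):
    T=np.linalg.inv(T_wc(d)); c=np.atleast_2d(P)@T[:3,:3].T+T[:3,3]; c=c*[1,-1,-1]
    K=np.array([[d['fx'],0,d['cx']],[0,d['fy'],d['cy']],[0,0,1]],float)
    return cv2.projectPoints(c,np.zeros(3),np.zeros(3),K,d['dist'].astype(float))[0].reshape(-1,2)
def crop(fn,u,v,w,hh,s,out):
    im=cv2.imread(f'pics/{fn}.png')[v:v+hh,u:u+w]; cv2.imwrite(f'pics/{out}.png',cv2.resize(im,None,fx=s,fy=s,interpolation=cv2.INTER_CUBIC))
E
python3 - <<'E'
from h import *
d=load('scene0');C=cloud(d)
for n,uv in dict(bigred=(179,120),red=(238,196),turq=(300,178),warm=(348,224),tt=(217,264),redtop=(112,161),bluetop=(152,168),jar=(297,254),tip=(138,223),trayc=(135,173),box=(60,280),rack=(276,348)).items():
    print(n,C[uv[1],uv[0]].round(4))
print(T_wc(d).round(3))
crop('scene0',85,95,200,150,4,'c1'); crop('scene0',180,190,200,110,4,'c2')
d=load('side0');C=cloud(d)
for n,uv in dict(bigred=(218,334),red=(262,210),redtop=(362,320),bluetop=(319,273)).items(): print(n,C[uv[1],uv[0]].round(4))
E
```

```text
bigred [ 0.2241 -0.2657  0.0176]
red [0.4642 0.0024 0.014 ]
turq [0.3548 0.1605 0.0144]
warm [0.478  0.3181 0.0164]
tt [0.6928 0.0124 0.036 ]
redtop [ 0.4667 -0.3809  0.0539]
bluetop [ 0.4622 -0.2538  0.0559]
jar [0.6228 0.2002 0.0528]
tip [ 0.6431 -0.2193  0.054 ]
trayc [ 0.4591 -0.3201  0.0075]
box [ 0.8761 -0.2911  0.1453]
rack [0.8669 0.2018 0.0618]
[[-0.251 -0.786  0.565  1.123]
 [ 0.968 -0.212  0.135  0.203]
 [ 0.014  0.581  0.814  0.987]
 [ 0.     0.     0.     1.   ]]
bigred [ 0.214  -0.2749  0.0217]
red [ 0.4589 -0.0024  0.0165]
redtop [ 0.4558 -0.3909  0.0547]
bluetop [ 0.449  -0.2623  0.0542]
```

View pics/c1.png

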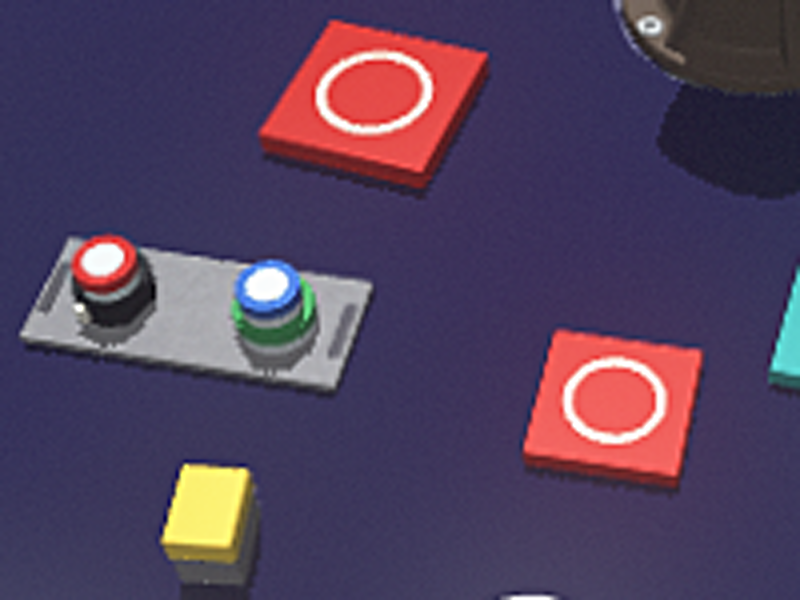

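View pics/c2.png

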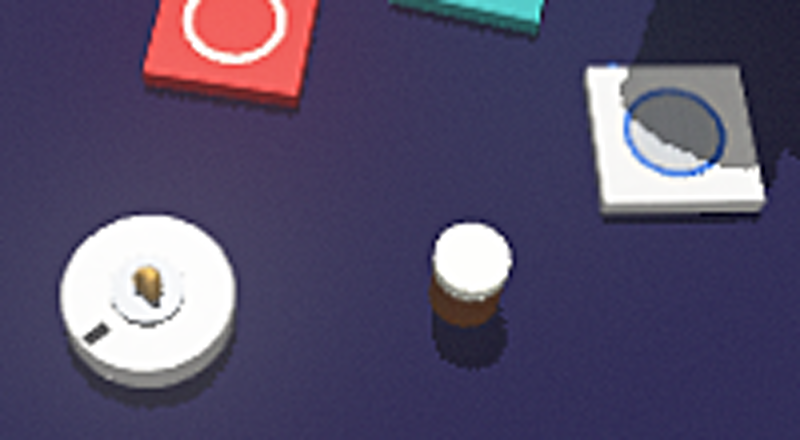

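The discard is the smaller red plate at scene (238,196), which I'll confirm by measuring ring size. The other red plate, at (179,120), looks bigger, and the turquoise one is ruled out. The platter's nub is at c1 (82,313) → scene (105.5,173). The turntable mark is at c2 (96,334) → scene (204,273.5).

```bash
python3 - <<'E'
from h import *
print(load('wrist0')['tool_from_camera'].round(4))
def blob(fn,mask,seed,z,r=60):
    d=load(fn); n,l,s,c=cv2.connectedComponentsWithStats(mask.astype(np.uint8))
    i=min(range(1,n),key=lambda i:np.hypot(*(c[i]-seed))+ (1000 if s[i][4]<15 else 0))
    cnt=max(cv2.findContours((l==i).astype(np.uint8),cv2.RETR_EXTERNAL,cv2.CHAIN_APPROX_NONE)[0],key=len).reshape(-1,2)
    P=onplane(d,cnt,z)[:,:2].astype(np.float32)
    (c1,r1)=cv2.minEnclosingCircle(P); rect=cv2.minAreaRect(P)
    return np.round(c1,4),round(r1,4),[np.round(x,3) for x in rect]
for fn,seeds in dict(scene0=dict(discard=(238,196),bigred=(179,120),red=(112,161),blue=(152,168),warm=(348,224),tt=(217,264)),side0=dict(discard=(262,210),bigred=(218,334),red=(362,320),blue=(319,273),warm=(218,152),tt=(329,184))).items():
    im=load(fn)['img'].astype(int); R,G,B=im[...,0],im[...,1],im[...,2]
    redm=(R>150)&(G<110)&(B<110)&(R-G>80); white=(R>170)&(G>170)&(B>170); blue=(B>150)&(R<110)&(B-R>90)&(G>60)
    print(fn)
    print(' discard ring',blob(fn,white,seeds['discard'],.016)); print(' discard plate',blob(fn,redm,seeds['discard'],.016))
    print(' big ring',blob(fn,white,seeds['bigred'],.016)); print(' big plate',blob(fn,redm,seeds['bigred'],.016))
    print(' redlid',blob(fn,redm,seeds['red'],.054)); print(' bluelid',blob(fn,blue,seeds['blue'],.054))
    print(' warmring',blob(fn,(B-R>40)&(B>110),seeds['warm'],.016))
    print(' tt',blob(fn,white,seeds['tt'],.028))
    print(' tray',blob(fn,(abs(R-B)<25)&(abs(R-G)<25)&(R>90)&(R<165),(135,178) if fn=='scene0' else (340,310),.01))
E
```

```text
[[ 8.000e-04  9.603e-01  2.791e-01  7.530e-02]
 [ 1.000e+00 -6.000e-04 -8.000e-04  2.000e-04]
 [-6.000e-04  2.791e-01 -9.603e-01 -1.954e-01]
 [ 0.000e+00  0.000e+00  0.000e+00  1.000e+00]]
scene0
 discard ring (array([0.46  , 0.0019]), 0.0373, [array([0.46 , 0.001]), array([0.073, 0.068]), np.float64(15.086)])
 discard plate (array([0.4606, 0.0022]), 0.0747, [array([0.461, 0.002]), array([0.11 , 0.109]), np.float64(4.923)])
 big ring (array([ 0.2118, -0.2735]), 0.0481, [array([ 0.212, -0.274]), array([0.089, 0.094]), np.float64(14.524)])
 big plate (array([ 0.2128, -0.2724]), 0.0996, [array([ 0.213, -0.272]), array([0.145, 0.145]), np.float64(87.705)])
 redlid (array([ 0.4621, -0.3883]), 0.0242, [array([ 0.462, -0.388]), array([0.042, 0.047]), np.float64(14.572)])
 bluelid (array([ 0.4541, -0.2594]), 0.0236, [array([ 0.454, -0.259]), array([0.046, 0.044]), np.float64(22.182)])
 warmring (array([0.4799, 0.3155]), 0.035, [array([0.492, 0.31 ]), array([0.07 , 0.029]), np.float64(66.592)])
 tt (array([0.685 , 0.0081]), 0.0546, [array([0.686, 0.008]), array([0.106, 0.109]), np.float64(15.
[... 448 characters left out ...]
), np.float64(63.118)])
 big plate (array([ 0.2158, -0.2684]), 0.0401, [array([ 0.215, -0.268]), array([0.075, 0.079]), np.float64(63.114)])
 redlid (array([ 0.4577, -0.39  ]), 0.0267, [array([ 0.458, -0.392]), array([0.051, 0.045]), np.float64(51.166)])
 bluelid (array([ 0.4484, -0.2629]), 0.027, [array([ 0.448, -0.262]), array([0.053, 0.046]), np.float64(18.138)])
 warmring (array([0.4722, 0.3173]), 0.0351, [array([0.484, 0.305]), array([0.07 , 0.034]), np.float64(42.133)])
 tt (array([ 0.6727, -0.0055]), 0.07, [array([ 0.672, -0.005]), array([0.139, 0.107]), np.float64(49.635)])
 tray (array([ 0.4493, -0.3743]), 0.0306, [array([ 0.444, -0.37 ]), array([0.061, 0.014]), np.float64(47.769)])
```

Sizes settle it: the plate at scene (238,196) measures 110 mm with a 72 mm ring, and the other is 145 mm. Next I'll estimate coarse yaws and write a helper that works out move shares.

```bash
cat >> h.py <<'E'
from scipy.spatial.transform import Rotation as Rn
def sh(x,y,z,yaw,frm=None):
    """shares from current (or frm=(pos,rpy)) to target tool-down pose"""
    st=arm.get_state(); p,r=(st['eef_pos'],st['ee_rot']) if frm is None else frm
    R0=Rn.from_euler('xyz',r); R1=Rn.from_euler('xyz',[np.pi,0,yaw])
    t=R0.inv().apply(np.array([x,y,z])-p)/.3; w=(R0.inv()*R1).as_rotvec()/(np.pi/3)
    print('shares',t.round(4),w.round(4),'rows~',round(np.linalg.norm(t)*6,1),round(np.linalg.norm(w)*60/8.59,1)); return
E
python3 - <<'E'
from h import *
d=load('scene0')
n=onplane(d,[(105.5,172.5)],.022)[0]; m=onplane(d,[(204,273.5)],.028)[0]
pc=np.array([.460,-.389])
for a,c in((n,pc),(m,np.array([.685,.008]))): v=a[:2]-c; print(a.round(4),np.hypot(*v),np.arctan2(v[1],v[0]))
print(onplane(d,[(106,191)],.01),onplane(d,[(85+22/4,95+338/4),(85+70/4,95+238/4),(85+372/4,95+282/4),(85+336/4,95+385/4)],.01))
# tt stuff
sh(.60,.25,.19,-.408)
sh(.50,.55,.2,-.75)
E
```

```text
[ 0.4901 -0.4003  0.022 ] 0.03213111975363916 -0.35884215399147795
[ 0.7227 -0.0127  0.028 ] 0.04297196449535395 -0.5015835128798186
[[ 0.54469818 -0.37512538  0.01      ]] [[ 0.51841765 -0.44077673  0.01      ]
 [ 0.41923394 -0.44998687  0.01      ]
 [ 0.40028268 -0.20339811  0.01      ]
 [ 0.49712475 -0.19486078  0.01      ]]
shares [ 1.5054  0.6903 -0.0024] [ 0.0012 -0.0002  0.0001] rows~ 9.9 0.0
shares [ 0.8027 -0.0954 -0.0368] [ 0.0012 -0.0004  0.3267] rows~ 4.9 2.3
```

Platter yaw is about -0.36 and turntable yaw about -0.50, both close to the current tool yaw. I'll move towards the tray and look at the warmer on the way.

```bash
python3 - <<'E'
from h import *
sh(.43,.40,.20,-.36)
p=np.array([.43,.40,.20]); r=[np.pi,0,-.36]
sh(.53,.15,.2,-.36,(p,r)); sh(.49,-.10,.2,-.36,(np.array([.53,.15,.2]),r)); sh(.455,-.325,.2,-.36,(np.array([.49,-.1,.2]),r))
E
```

```text
shares [ 0.7869  0.4562 -0.0361] [ 0.0012 -0.0001 -0.0457] rows~ 5.5 0.3
shares [0.6055 0.6625 0.    ] [0. 0. 0.] rows~ 5.4 0.0
shares [0.1688 0.8269 0.    ] [0. 0. 0.] rows~ 5.1 0.0
shares [0.155 0.743 0.   ] [0. 0. 0.] rows~ 4.6 0.0
```

```bash
r="0 .787 .456 -.036 0 0 -.0457"; python3 -m inch '0 .787 .456 -.036 0 0 -.0457; 0 .787 .456 -.036 0 0 -.0457; 0 .787 .456 -.036 0 0 -.0457; 0 .787 .456 -.036 0 0 -.0457; 0 .787 .456 -.036 0 0 -.0457; 0 .787 .456 -.036 0 0 -.0457; 0 .787 .456 -.036 0 0 -.0457; 0 .787 .456 -.036 0 0 -.0457'
python3 -c "
from h import *
snap('wrist','w1')"
```

```text
t: 0.95
eef_pos: [0.4305, 0.3999, 0.2004]
ee_rot: [-3.142, 0.0, -0.361]
force: [-0.1, -0.3, -0.5]
width: 0.0879
```

View pics/w1.png

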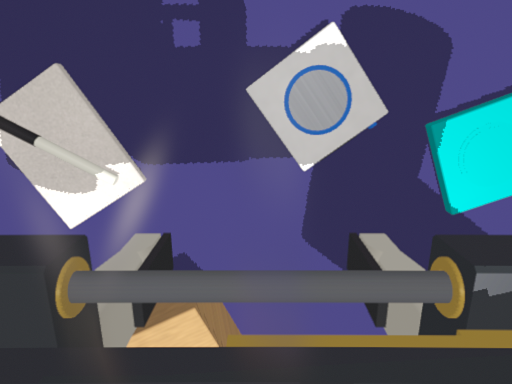

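```bash
python3 -m inch '0 .6055 .6625 0 0 0 0; 0 .6055 .6625 0 0 0 0; 0 .6055 .6625 0 0 0 0; 0 .6055 .6625 0 0 0 0; 0 .6055 .6625 0 0 0 0; 0 .6055 .6625 0 0 0 0; 0 .774 .9999 0 0 0 0; 0 .774 .9999 0 0 0 0; 0 .774 .9999 0 0 0 0'
python3 -c "
from h import *
snap('wrist','w2'); sh(.455,-.325,.2,-.36)"
```

```text
t: 1.9
eef_pos: [0.5417, 0.0356, 0.2002]
ee_rot: [3.141, 0.001, -0.361]
force: [0.2, 0.8, -0.5]
width: 0.0875
shares [0.1543 1.2265 0.0016] [ 0.0007  0.0004 -0.0013] rows~ 7.4 0.0
```

w1 shows the warmer with its blue ring centred at (318,100), the notepad at left and the turquoise plate at right.

View pics/w2.png

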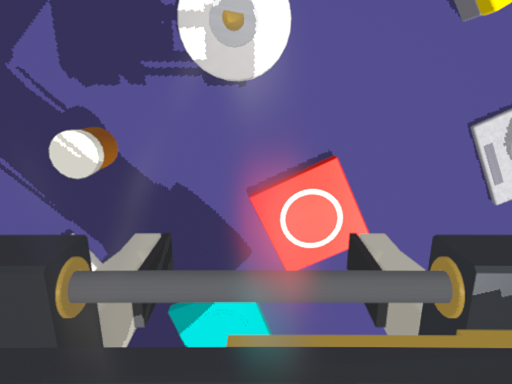

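```bash
python3 -m inch '0 .08 .9 0 0 0 0; 0 .08 .9 0 0 0 0; 0 .08 .9 0 0 0 0; 0 .08 .9 0 0 0 0; 0 .08 .9 0 0 0 0; 0 .08 .9 0 0 0 0; 0 .08 .9 0 0 0 0'
python3 -c "
from h import *
snap('wrist','w3'); print(onplane(load('w1'),[(318,100)],.016))"
```

```text
t: 2.65
eef_pos: [0.469, -0.2243, 0.2002]
ee_rot: [3.141, 0.001, -0.362]
force: [-0.3, 0.6, -0.2]
width: 0.0876
[[0.47243844 0.31740891 0.016     ]]
```

View pics/w3.png

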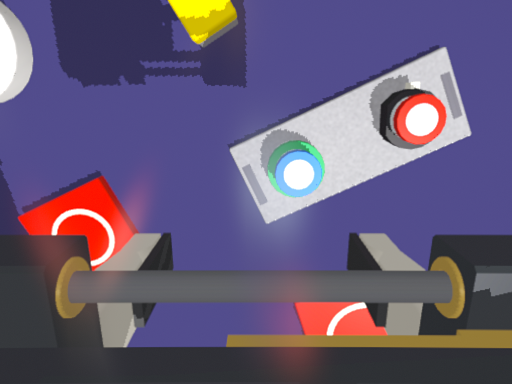

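w2 shows the discard ring at (312,218) and the turntable with its spindle near (233,18). w3 shows the red lid window at (421,119), the blue at (298,173) and the white nub at (416,85).

```bash
python3 -c "
from h import *
d=load('w3')
print('red',onplane(d,[(421,119)],.054),'blue',onplane(d,[(298,173)],.054),'nub',onplane(d,[(416,85)],.025))
print('disc',onplane(load('w2'),[(312,218)],.016))
sh(.455,-.385,.14,-.36)
T=d['tool_from_camera']
"
```

```text
red [[ 0.46157782 -0.38872579  0.054     ]] blue [[ 0.45303901 -0.26042528  0.054     ]] nub [[ 0.49011529 -0.40338178  0.025     ]]
disc [[4.59323322e-01 4.54333777e-04 1.60000000e-02]]
shares [0.1455 0.5213 0.2006] [-0.0001  0.0003 -0.001 ] rows~ 3.5 0.0
```

```bash
python3 -c "
from h import *
sh(.461,-.3887,.10,-.36);sh(.461,-.3887,.037,-.36)"
```

```text
shares [0.1686 0.5258 0.334 ] [-0.0001  0.0003 -0.001 ] rows~ 3.9 0.0
shares [0.1687 0.5258 0.544 ] [-0.0001  0.0003 -0.001 ] rows~ 4.7 0.0
```

```bash
python3 -m inch '0 .1687 .5258 0 0 0 0; 0 .1687 .5258 .1 0 0 0; 0 .1687 .5258 .2 0 0 0; 0 .1687 .5258 .334 0 0 0; 0 .1687 .5258 .42 0 0 0; 0 .1687 .5258 .48 0 0 0; 0 .1687 .5258 .515 0 0 0; 0 .1687 .5258 .535 0 0 0; 0 .1687 .5258 .544 0 0 0; 0 .1687 .5258 .544 0 0 0; 0 .1687 .5258 .544 0 0 0' 
python3 -c "
from h import *
snap('wrist','w4');snap('side','s4');crop('s4',260,220,180,140,4,'s4c')"
```

```text
t: 3.8
eef_pos: [0.462, -0.3888, 0.0385]
ee_rot: [3.141, -0.002, -0.359]
force: [0.2, 0.3, 0.5]
width: 0.0874
```

View pics/w4.png

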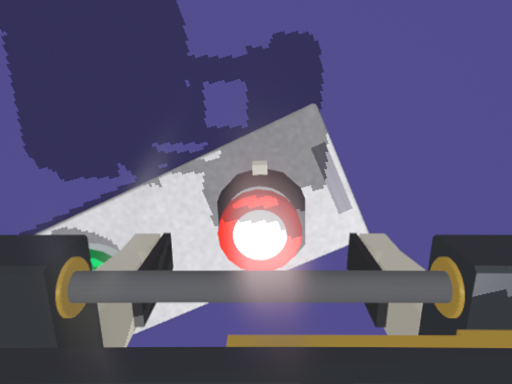

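View pics/s4c.png

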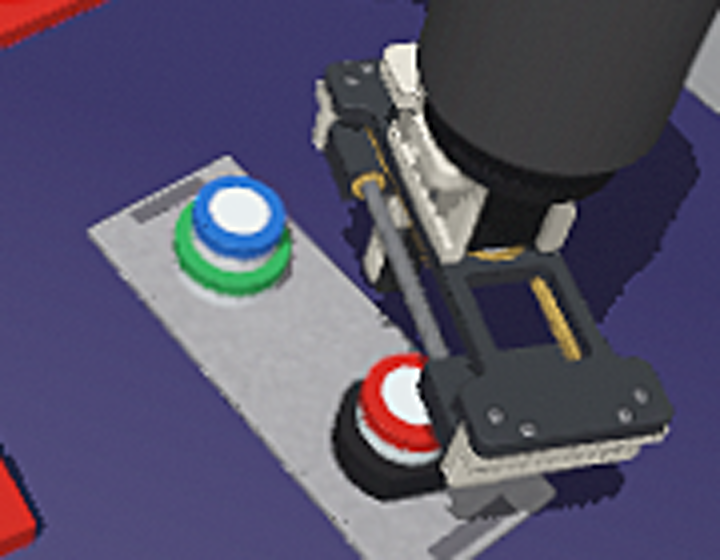

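w4 shows the red lid centred at (260,235) and the nub at (260,168). I'll check the position in the tool frame.

```bash
python3 -c "
from h import *
d=load('w4')
print(onplane(d,[(260,235),(260,166)],.054), onplane(d,[(260,167)],.025))
im=d['img'].astype(int);m=((im[...,0]>150)&(im[...,0]-im[...,2]>80)).astype(np.uint8);m[260:]=0
c=max(cv2.findContours(m,0,1)[0],key=len).reshape(-1,2);P=onplane(d,c,.054)[:,:2].astype(np.float32);print(cv2.minEnclosingCircle(P))
print(project(d,[d['pos'],d['pos']+[0,0,.019]]))
"
```

```text
[[ 0.46068923 -0.38890082  0.054     ]
 [ 0.49764252 -0.40273245  0.054     ]] [[ 0.49151046 -0.40049494  0.025     ]]
((0.46597397327423096, -0.3854367733001709), 0.022906184196472168)
[[258.97608362 223.16552835]
 [258.94204812 235.54068127]]
```

```bash
python3 -m inch '0 -.004 0 .008 0 0 0; .3 -.004 0 .008 0 0 0; .4 -.004 0 .008 0 0 0; .7 -.004 0 .008 0 0 0; .7 -.004 0 .008 0 0 0; .7 -.004 0 .008 0 0 0; .7 -.004 0 .008 0 0 0; .7 -.004 0 .008 0 0 0' 15
python3 -c "
from h import *
sh(.461,-.388,.16,-.36);sh(.461,-.188,.16,-.36)"
```

```text
t: 4.7
eef_pos: [0.4599, -0.3883, 0.0349]
ee_rot: [-3.142, 0.0, -0.36]
force: [0.4, 0.0, 0.1]
width: 0.037
shares [ 0.0031 -0.0023 -0.4172] [-0.      0.0001  0.    ] rows~ 2.5 0.0
shares [-0.2318 -0.6262 -0.4171] [-0.      0.0001  0.    ] rows~ 4.7 0.0
```

```bash
python3 -m inch '.7 -.004 0 .000 0 0 0;.7 -.004 0 .000 0 0 0'
python3 -c "
from h import *
snap('wrist','w5');snap('side','s5');crop('s5',260,220,180,140,4,'s5c');print(arm.get_state()['width'])"
```

```text
t: 4.9
eef_pos: [0.4586, -0.3878, 0.0348]
ee_rot: [-3.142, 0.0, -0.36]
force: [-1.0, -0.3, 0.3]
width: 0.0271
0.026622335850975093
```

View pics/w5.png

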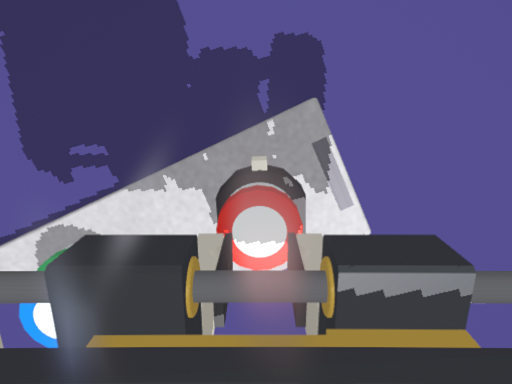

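View pics/s5c.png

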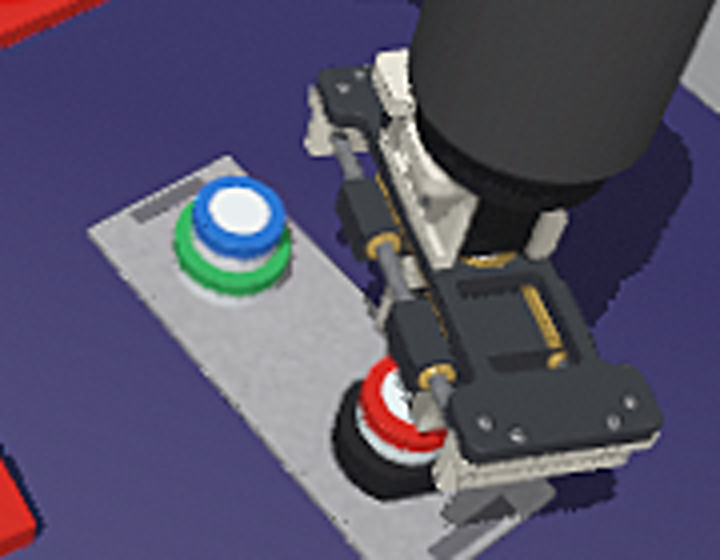

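Width is 27 mm and still shrinking, so the fingers may be passing above the lid. I'll check depth.

```bash
python3 -c "
from h import *
for fn in('w4','w5'):
  d=load(fn);C=cloud(d);print(fn,d['pos'])
  for u,v in((260,235),(260,205),(100,100),(300,140),(160,190),(225,240),(296,240),(210,240),(150,260),(165,240),(140,300)): print((u,v),d['range_z'][v,u].round(4),C[v,u].round(4))
"; python3 - <<'E'
from h import *
d=load('s5');C=cloud(d)
im=cv2.imread('pics/s5.png')
# heights around gripper
for v in range(300,350,4): print(v,[int(1000*C[v,u,2]) for u in range(335,430,6)])
E
```

```text
w4 [ 0.46197097 -0.38875062  0.03847518]
(260, 235) 0.1941 [ 0.4607 -0.3889  0.054 ]
(260, 205) 0.1892 [ 0.4773 -0.3951  0.054 ]
(100, 100) 0.227 [ 0.5649 -0.3162 -0.0011]
(300, 140) 0.2224 [ 0.4963 -0.4298  0.0107]
(160, 190) 0.2319 [ 0.4975 -0.3311  0.0105]
(225, 240) 0.194 [ 0.4651 -0.3695  0.0548]
(296, 240) 0.1949 [ 0.4507 -0.4069  0.0541]
(210, 240) 0.2409 [ 0.4526 -0.3487  0.0115]
(150, 260) 0.1415 [ 0.4867 -0.3505  0.1056]
(165, 240) 0.1623 [ 0.4859 -0.3507  0.0841]
(140, 300) 0.0855 [ 0.4966 -0.3705  0.1591]
w5 [ 0.45862982 -0.38780816  0.03482645]
(260, 235) 0.1902 [ 0.4588 -0.3885  0.0539]
(260, 205) 0.1855 [ 0.475  -0.3946  0.0538]
(100, 100) 0.2224 [ 5.609e-01 -3.173e-01 -2.000e-04]
(300, 140) 0.2195 [ 0.4933 -0.4287  0.0099]
(160, 190) 0.2281 [ 0.4947 -0.3316  0.0105]
(225, 240) 0.1612 [ 0.4732 -0.3764  0.0814]
(296, 240) 0.161 [ 0.4616 -0.4074  0.0817]
(210, 240) 0.1555 [ 0.4775 -0.3714  0.0867]
(150, 260) 0.0778 [ 0.504  -0.3789  0.1597]
(165, 240) 0.0899 [ 0.5034 -0.3787  0.1472]
(140, 300) 0.0785 [ 0.4964 -0.3734  0.1616]
300 [9, 11, 10, 9, 159, 161, 173, 178, 163, 
[... 181 characters left out ...]
 8, 8, 54, 140, 157, 157, 177, 149, 148, 146, 180, 180, 179, 179, -1]
316 [9, 8, 32, 52, 55, 148, 155, 181, 179, 178, 181, 181, 181, 179, 179, 0]
320 [9, 10, 34, 53, 52, 88, 154, 179, 178, 180, 180, 180, 180, 181, 177, 0]
324 [9, 9, 31, 52, 54, 82, 170, 179, 179, 181, 179, 180, 179, 180, 180, 180]
328 [9, 8, 29, 42, 52, 53, 54, 179, 180, 178, 178, 180, 180, 180, 176, -1]
332 [9, 8, 31, 32, 43, 46, 161, 177, 179, 178, 175, 171, 164, 163, 0, 0]
336 [7, 10, 21, 31, 33, 32, 153, 167, 162, 163, 146, 144, 141, 137, -1, 0]
340 [8, 11, 9, 20, 29, 22, 144, 141, 11, 9, 8, 0, -1, -1, 0, -4]
344 [2, 9, 8, 8, 12, 7, 8, 10, 7, 8, 10, -1, 0, 0, 0, -1]
348 [0, 3, 10, 9, 10, 8, 8, 8, 9, 9, -1, 1, 0, 0, 0, 1]
```

Both the wrist and side depth put the visible fingertips near z≈0.08 while the reported TCP is 0.035. That puts the real tips about 45 mm above the reported TCP, so the fingers closed in the air above the dish. The xy is right. Now to measure the offset exactly.

```bash
python3 - <<'E'
from h import *
for fn in('w4','w5','w1'):
  d=load(fn);C=cloud(d)
  Tt=np.linalg.inv(T_wc(d)); 
  Ct=(C.reshape(-1,3)-d['pos'])@Rn.from_euler('xyz',d['rot']).as_matrix()
  Ct=Ct.reshape(C.shape)
  for u in ((222,228,294,300) if fn=='w5' else (120,150,160,165,168,360,370)):
    print(fn,u,[tuple((Ct[v,u]*1000).round(1)) for v in range(231,243,2)])
E
python3 - <<'E'
from h import *
d=load('s5');C=cloud(d);P=C.reshape(-1,3)
m=(P[:,2]>.06)&(P[:,2]<.12)&(np.hypot(P[:,0]-.46,P[:,1]+.39)<.09)
Q=P[m]; print(len(Q),Q[np.argsort(Q[:,2])[:12]].round(3))
E
```

```text
w4 120 [(np.float64(-16.6), np.float64(-96.4), np.float64(27.9)), (np.float64(-17.7), np.float64(-96.2), np.float64(27.2)), (np.float64(-19.8), np.float64(-97.0), np.float64(28.5)), (np.float64(-21.5), np.float64(-97.3), np.float64(28.8)), (np.float64(-22.4), np.float64(-96.8), np.float64(27.4)), (np.float64(-23.7), np.float64(-96.9), np.float64(27.1))]
w4 150 [(np.float64(-16.8), np.float64(-75.8), np.float64(28.4)), (np.float64(11.1), np.float64(-52.1), np.float64(-41.8)), (np.float64(11.4), np.float64(-51.1), np.float64(-44.9)), (np.float64(11.2), np.float64(-50.5), np.float64(-46.9)), (np.float64(11.0), np.float64(-50.0), np.float64(-48.6)), (np.float64(11.0), np.float64(-49.3), np.float64(-51.0))]
w4 160 [(np.float64(-16.9), np.float64(-69.0), np.float64(28.6)), (np.float64(11.3), np.float64(-47.2), np.float64(-42.2)), (np.float64(9.9), np.float64(-47.5), np.float64(-41.5)), (np.float64(9.8), np.float64(-46.9), np.float64(-43.6)), (np.float64(9.4), np.float64(-46.6), np.float64(-45.0)), (np.float64(9.2), np.float64(-46.0), np.float64(-47.0))]
w4 165 [(np.float64(-16.4), np.float
[... 4847 characters left out ...]
 (np.float64(9.9), np.float64(46.7), np.float64(-48.3))]
w1 370 [(np.float64(-87.5), np.float64(136.5), np.float64(200.5)), (np.float64(11.0), np.float64(53.3), np.float64(-41.5)), (np.float64(11.4), np.float64(52.2), np.float64(-44.9)), (np.float64(11.5), np.float64(51.4), np.float64(-47.5)), (np.float64(11.4), np.float64(50.8), np.float64(-49.4)), (np.float64(11.3), np.float64(50.2), np.float64(-51.4))]
97 [[ 0.454 -0.37   0.071]
 [ 0.444 -0.399  0.073]
 [ 0.444 -0.398  0.074]
 [ 0.439 -0.409  0.074]
 [ 0.453 -0.37   0.075]
 [ 0.442 -0.414  0.075]
 [ 0.441 -0.413  0.075]
 [ 0.444 -0.415  0.076]
 [ 0.454 -0.366  0.076]
 [ 0.438 -0.413  0.077]
 [ 0.444 -0.414  0.077]
 [ 0.44  -0.405  0.078]]
```

The real tips sit 40 mm behind the reported TCP (wrist −38…−42, side about 39). I'll use tip z = reported z + 0.040 from here, reopen, and descend with feedback.

```bash
cat >> h.py <<'E'
def st(x,y,tipz,yaw,frm=None): sh(x,y,tipz-.040,yaw,frm)
E
python3 -c "
from h import *
st(.4607,-.3889,.0375,-.36)"
```

```text
shares [0.0074 0.0009 0.1246] [0.     0.     0.0001] rows~ 0.7 0.0
```

```bash
python3 -m inch '0 .0074 .001 0 0 0 0;0 .0074 .001 0 0 0 0;0 .0074 .001 0 0 0 0;0 .0074 .001 0 0 0 0;0 .0074 .001 0 0 0 0;0 .0074 .001 0 0 0 0;0 .0074 .001 0.03 0 0 0;0 .0074 .001 0.06 0 0 0;0 .0074 .001 0.09 0 0 0;0 .0074 .001 0.11 0 0 0;0 .0074 .001 0.1246 0 0 0;0 .0074 .001 0.1246 0 0 0'; python3 -m inch '.3 0 0 0 0 0 0;.5 0 0 0 0 0 0;.55 0 0 0 0 0 0;.6 0 0 0 0 0 0;.6 0 0 0 0 0 0;.6 0 0 0 0 0 0' 15
python3 -c "
from h import *
snap('side','s6');crop('s6',260,220,180,140,4,'s6c')"
```

```text
t: 6.2
eef_pos: [0.4603, -0.3887, -0.0035]
ee_rot: [-3.142, 0.002, -0.36]
force: [-0.1, 0.4, -0.5]
width: 0.0876
t: 6.8
eef_pos: [0.4608, -0.389, -0.0024]
ee_rot: [3.142, -0.0, -0.36]
force: [0.8, 1.5, 0.9]
width: 0.0475
```

View pics/s6c.png

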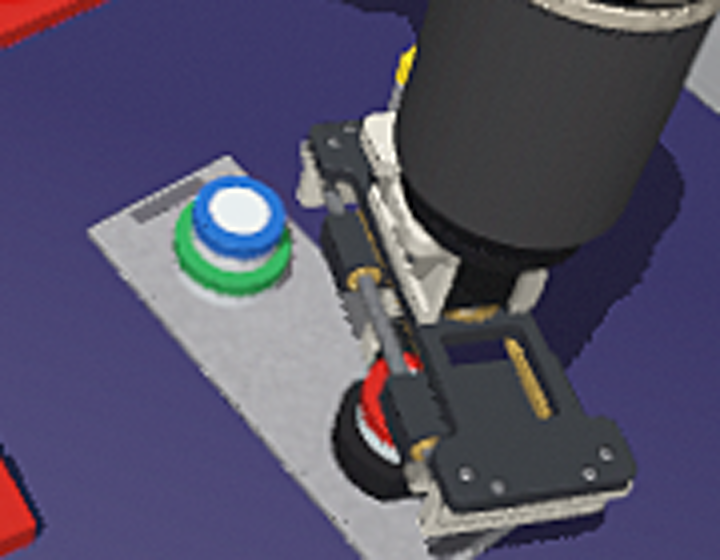

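Gripped at 47.5 mm. I'll lift and carry it to the discard.

```bash
python3 -c "
from h import *
a=(np.array([.4608,-.389,-.0024]),[np.pi,0,-.36])
sh(.4608,-.389,.08,-.36,a); b=(np.array([.4608,-.389,.08]),a[1]); sh(.50,-.16,.08,-.36,b);c=(np.array([.50,-.16,.08]),a[1]); sh(.4595,.001,.08,-.36,c);sh(.4595,.001,0,-.36,c)"
```

```text
shares [ 0.      0.     -0.2747] [0. 0. 0.] rows~ 1.6 0.0
shares [-0.1466 -0.7604 -0.    ] [0. 0. 0.] rows~ 4.6 0.0
shares [-0.3154 -0.4547 -0.    ] [0. 0. 0.] rows~ 3.3 0.0
shares [-0.3154 -0.4547  0.2667] [0. 0. 0.] rows~ 3.7 0.0
```

```bash
python3 -m inch '.6 0 0 -.03 0 0 0;.6 0 0 -.1 0 0 0;.6 0 0 -.19 0 0 0;.6 -.02 -.06 -.275 0 0 0;.6 -.04 -.19 -.275 0 0 0;.6 -.07 -.33 -.275 0 0 0;.6 -.09 -.47 -.275 0 0 0;.6 -.12 -.62 -.275 0 0 0;.6 -.1466 -.76 -.275 0 0 0;.6 -.24 -.89 -.275 0 0 0;.6 -.34 -1 -.275 0 0 0;.6 -.36 -1 -.275 0 0 0'
python3 -c "
from h import *
sh(.4595,.001,.08,-.36);sh(.4595,.001,-.014,-.36);snap('wrist','w7')"
```

```text
t: 8.05
eef_pos: [0.4644, -0.0668, 0.0807]
ee_rot: [-3.141, -0.0, -0.356]
force: [0.3, -0.4, -0.6]
width: 0.0475
shares [-0.0939 -0.2061  0.0026] [-0.0009 -0.0005  0.0039] rows~ 1.4 0.0
shares [-0.0941 -0.2058  0.3159] [-0.0009 -0.0005  0.0039] rows~ 2.3 0.0
```

View pics/w7.png

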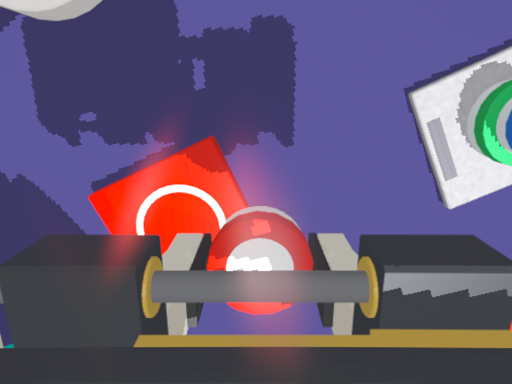

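The dish is held level at (260,265) and the discard ring is at about (181,225). I'll move over it and down.

```bash
python3 -m inch '.6 -.04 -.09 0 0 0 0;.6 -.0939 -.206 0 0 0 0;.6 -.0939 -.206 0.06 0 0 0;.6 -.0939 -.206 0.13 0 0 0;.6 -.0939 -.206 .2 0 0 0;.6 -.0939 -.206 .25 0 0 0;.6 -.0939 -.206 .285 0 0 0;.6 -.0939 -.206 .305 0 0 0;.6 -.0939 -.206 .313 0 0 0;.6 -.0939 -.206 .317 0 0 0;.6 -.0939 -.206 .32 0 0 0;.6 -.0939 -.206 .322 0 0 0'
python3 -c "
from h import *
print(arm.get_state()['force']);sh(.4595,.001,-.0184,-.36)
snap('side','s8');crop('s8',200,130,140,110,5,'s8c')"
```

```text
t: 9.3
eef_pos: [0.4611, -0.0022, -0.0162]
ee_rot: [-3.141, -0.001, -0.36]
force: [0.1, -0.3, -0.3]
width: 0.0478
[ 0.14941343 -0.31585997 -0.33321173]
shares [-0.0089 -0.0081  0.0073] [-0.0006 -0.0007  0.0002] rows~ 0.1 0.0
```

View pics/s8c.png

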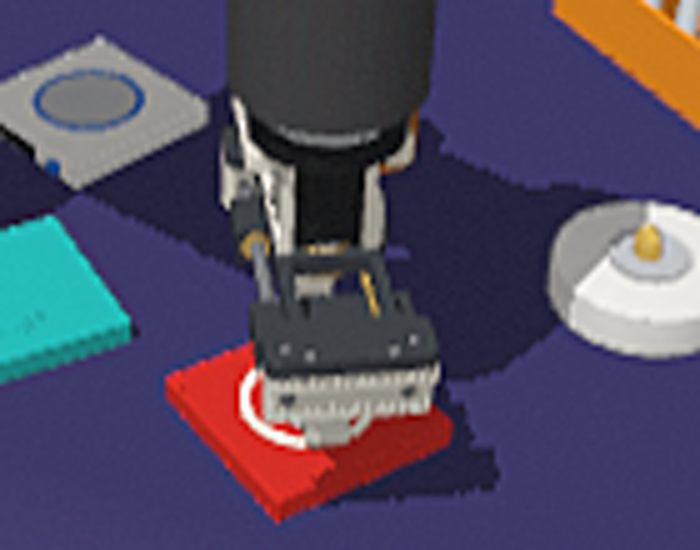

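```bash
python3 -m inch '.6 -.009 -.008 0 0 0 0;.6 -.009 -.008 0.003 0 0 0;.6 -.009 -.008 0.005 0 0 0;.6 -.009 -.008 0.007 0 0 0;.6 -.009 -.008 0.007 0 0 0'; python3 -m inch '.6 0 0 .002 0 0 0; .6 0 0 .004 0 0 0; .6 0 0 .004 0 0 0'
```

```text
t: 9.85
eef_pos: [0.4591, 0.0009, -0.0184]
ee_rot: [-3.142, -0.0, -0.36]
force: [-2.2, 2.0, 4.8]
width: 0.0475
t: 10.15
eef_pos: [0.4592, 0.0009, -0.0188]
ee_rot: [-3.141, -0.0, -0.359]
force: [-6.1, 2.0, 19.2]
width: 0.0475
```

In contact at 19 N. I'll relieve that, open and rise.

```bash
python3 -m inch '.6 0 0 -.004 0 0 0;.4 0 0 -.004 0 0 0;.3 0 0 -.004 0 0 0;.1 0 0 -.004 0 0 0;0 0 0 -.004 0 0 0;0 0 0 -.004 0 0 0;0 0 0 -.06 0 0 0;0 0 0 -.15 0 0 0;0 0 0 -.3 0 0 0;0 0 0 -.4 0 0 0;0 0 0 -.4 0 0 0'
python3 -c "
from h import *
snap('wrist','w9');sh(.4535,-.26,.10,-.36);sh(.4535,-.26,-.0025,-.36)"
```

```text
t: 11.25
eef_pos: [0.462, 0.0017, 0.1044]
ee_rot: [-3.137, -0.006, -0.359]
force: [0.5, 0.3, -0.4]
width: 0.0875
shares [0.2849 0.8239 0.0056] [-0.0032 -0.0034  0.0002] rows~ 5.2 0.0
shares [0.2836 0.8251 0.3472] [-0.0032 -0.0034  0.0002] rows~ 5.6 0.0
```

View pics/w9.png

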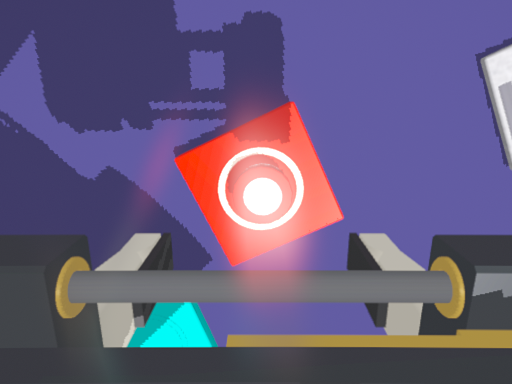

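The red dish stands inside the ring (window at 262,197, ring centre 261,188). Next is the blue dish.

```bash
python3 -m inch '0 .06 .165 0 0 0 0;0 .12 .33 0 0 0 0;0 .17 .495 0 0 0 0;0 .23 .66 0 0 0 0;0 .275 .8 0 0 0 0;0 .275 .82 0.05 0 0 0;0 .275 .82 .15 0 0 0;0 .275 .82 .15 0 0 0'
python3 -c "
from h import *
snap('wrist','w10');sh(.4535,-.26,-.0025,-.36)"
```

```text
t: 12.1
eef_pos: [0.4456, -0.2582, 0.0508]
ee_rot: [3.141, 0.008, -0.363]
force: [-0.0, 0.0, 0.3]
width: 0.0874
shares [ 0.0228 -0.0023  0.1844] [ 0.0009  0.0056 -0.0009] rows~ 1.1 0.0
```

View pics/w10.png

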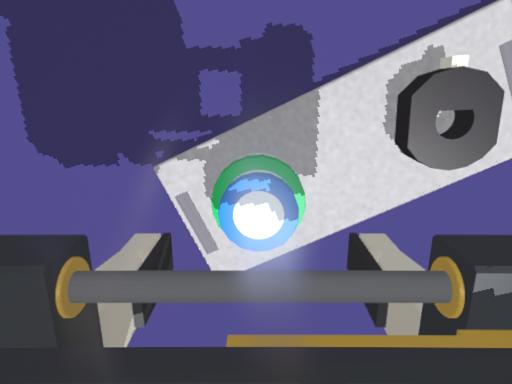

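w10 shows the blue lid at (258,212) and the platter bore visible at (455,122).

```bash
python3 -c "
from h import *
d=load('w10');print(onplane(d,[(258,212)],.054),d['pos'],d['rot']); s=arm.get_state();print(s['eef_pos'],s['ee_rot']);sh(.4532,-.26,-.0025,-.36)"
```

```text
[[ 0.45358208 -0.26064562  0.054     ]] [ 0.44562369 -0.25823946  0.05082457] [ 3.14090889  0.008311   -0.36272121]
[ 0.44717309 -0.25828716  0.05286563] [ 3.14062269  0.00585453 -0.36095905]
shares [ 0.0219 -0.0019  0.1844] [ 0.0009  0.0056 -0.0009] rows~ 1.1 0.0
```

```bash
python3 -m inch '0 .014 .002 0 0 0 0;0 .014 .002 0 0 0 0;0 .014 .002 0.05 0 0 0;0 .014 .002 .1 0 0 0;0 .014 .002 .14 0 0 0;0 .014 .002 .17 0 0 0;0 .014 .002 .185 0 0 0;0 .014 .002 .19 0 0 0;0 .014 .002 .19 0 0 0;0 .014 .002 .19 0 0 0'
python3 -c "
from h import *
snap('wrist','w11');sh(.4535,-.2605,-.0025,-.36)"
```

```text
t: 13.15
eef_pos: [0.4537, -0.2606, -0.0015]
ee_rot: [-3.142, -0.001, -0.36]
force: [0.5, -0.2, -0.7]
width: 0.0875
shares [-0.0009 -0.0002  0.0035] [-0.0001 -0.0008  0.0001] rows~ 0.0 0.0
```

View pics/w11.png

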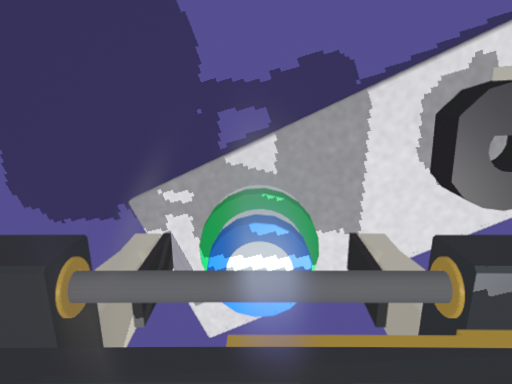

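The blue dish sits between the open fingers. I'll close, lift and carry.

```bash
python3 -m inch '.3 0 0 0.002 0 0 0;.5 0 0 0.002 0 0 0;.55 0 0 0.002 0 0 0;.6 0 0 0.002 0 0 0;.6 0 0 0.002 0 0 0;.6 0 0 0.002 0 0 0;.6 0 0 -.03 0 0 0;.6 0 0 -.1 0 0 0;.6 0 0 -.19 0 0 0;.6 0 0 -.28 0 0 0;.6 0 0 -.28 0 0 0;.6 0 0 -.28 0 0 0' 15
python3 -c "
from h import *
r=[np.pi,0,-.36]
sh(.52,-.02,.082,-.36);a=(np.array([.52,-.02,.082]),r);sh(.473,.317,.082,-.36,a)"
```

```text
t: 14.4
eef_pos: [0.4537, -0.2605, 0.0831]
ee_rot: [-3.141, -0.002, -0.36]
force: [-0.8, -0.8, -0.7]
width: 0.0475
shares [-0.0757 -0.8281  0.0039] [-0.0005 -0.0018 -0.0001] rows~ 5.0 0.0
shares [-0.5423 -0.9961 -0.    ] [0. 0. 0.] rows~ 6.8 0.0
```

```bash
python3 -m inch '.6 -.005 -.05 0 0 0 0;.6 -.015 -.15 0 0 0 0;.6 -.03 -.3 0 0 0 0;.6 -.04 -.45 0 0 0 0;.6 -.055 -.6 0 0 0 0;.6 -.07 -.74 0 0 0 0;.6 -.0757 -.828 0 0 0 0;.6 -.0757 -.828 0 0 0 0'
python3 -m inch '.6 -.03 -.05 0 0 0 0;.6 -.08 -.15 0 0 0 0;.6 -.16 -.3 0 0 0 0;.6 -.24 -.45 0 0 0 0;.6 -.32 -.6 0 0 0 0;.6 -.4 -.74 0 0 0 0;.6 -.47 -.87 0 0 0 0;.6 -.52 -.96 0 0 0 0;.6 -.542 -.996 0 0 0 0;.6 -.542 -.996 0 0 0 0'
python3 -c "
from h import *
snap('wrist','w12');sh(.473,.317,-.0184,-.36)"
```

```text
t: 15.2
eef_pos: [0.52, -0.0173, 0.0812]
ee_rot: [3.141, 0.001, -0.357]
force: [-0.6, -0.6, -1.2]
width: 0.0478
t: 16.2
eef_pos: [0.472, 0.3174, 0.0811]
ee_rot: [3.14, 0.001, -0.358]
force: [-0.6, -0.7, -1.1]
width: 0.0475
shares [ 0.0025 -0.0042  0.3317] [0.002  0.0008 0.0007] rows~ 2.0 0.0
```

View pics/w12.png

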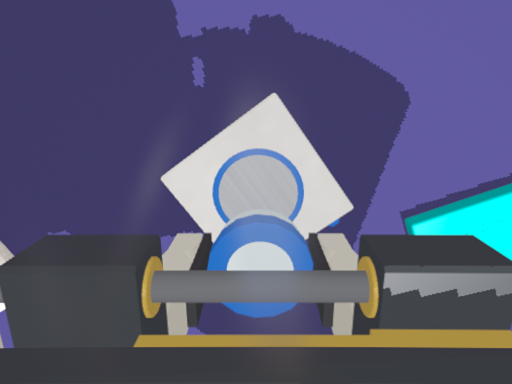

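```bash
python3 -c "
from h import *
print(onplane(load('w12'),[(258,190)],.016))"
python3 -m inch '.6 0 0 0.05 0 0 0;.6 0 0 0.12 0 0 0;.6 0 0 .2 0 0 0;.6 0 0 .26 0 0 0;.6 0 0 .3 0 0 0;.6 0 0 .317 0 0 0;.6 0 0 .323 0 0 0;.6 0 0 .327 0 0 0;.6 0 0 .330 0 0 0;.6 0 0 .332 0 0 0;.6 0 0 .333 0 0 0'
```

```text
[[0.47466857 0.31717297 0.016     ]]
t: 17.35
eef_pos: [0.4728, 0.3171, -0.0174]
ee_rot: [-3.141, -0.0, -0.36]
force: [0.3, 0.0, 0.5]
width: 0.0475
```

```bash
python3 -m inch '.6 0.003 0 .002 0 0 0;.6 0.003 0 .004 0 0 0;.6 0.003 0 .004 0 0 0'
```

```text
t: 17.65
eef_pos: [0.4737, 0.3167, -0.0185]
ee_rot: [-3.141, -0.0, -0.36]
force: [-0.6, -0.1, 4.3]
width: 0.0478
```

Contact. I'll release, rise, and then look at the turntable on the way back.

```bash
python3 -m inch '.6 0 0 0 0 0 0;.4 0 0 0 0 0 0;.3 0 0 0 0 0 0;.1 0 0 0 0 0 0;0 0 0 0 0 0 0;0 0 0 0 0 0 0;0 0 0 -.06 0 0 0;0 0 0 -.15 0 0 0;0 0 0 -.3 0 0 0;0 0 0 -.45 0 0 0;0 0 0 -.45 0 0 0;0 0 0 -.45 0 0 0'
python3 -c "
from h import *
snap('wrist','w13');sh(.655,.02,.12,-.5);"
```

```text
t: 18.85
eef_pos: [0.4739, 0.3172, 0.1174]
ee_rot: [-3.139, -0.001, -0.36]
force: [0.0, 0.1, -0.1]
width: 0.0873
shares [ 0.9154  0.7111 -0.014 ] [-0.0004  0.0003  0.1335] rows~ 7.0 0.9
```

View pics/w13.png

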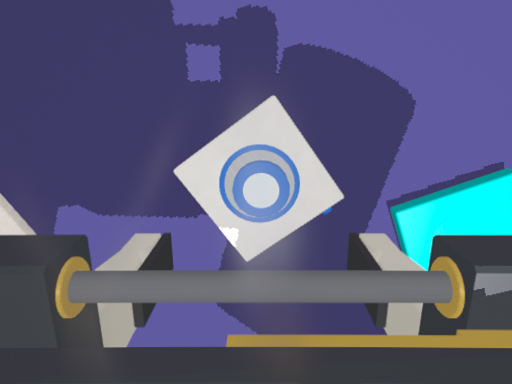

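The blue dish is inside its ring (window at 261,190). On to the turntable for a look.

```bash
python3 -m inch '0 .1 .08 0 0 0 0.03;0 .23 .18 0 0 0 0.06;0 .36 .28 0 0 0 .1;0 .49 .38 0 0 0 .1335;0 .62 .48 0 0 0 .1335;0 .75 .58 0 0 0 .1335;0 .86 .66 0 0 0 .1335;0 .915 .71 0 0 0 .1335;0 .915 .71 0 0 0 .1335;0 .915 .71 0 0 0 .1335;0 .915 .71 0 0 0 .1335'
python3 -c "
from h import *
snap('wrist','w14');crop('w14',150,80,200,150,4,'w14c')"
```

```text
t: 20.0
eef_pos: [0.6545, 0.0211, 0.115]
ee_rot: [3.14, 0.001, -0.499]
force: [1.0, -0.2, -0.3]
width: 0.0876
```

View pics/w14.png

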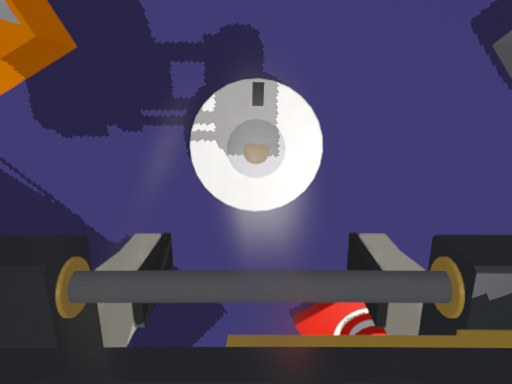

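View pics/w14c.png

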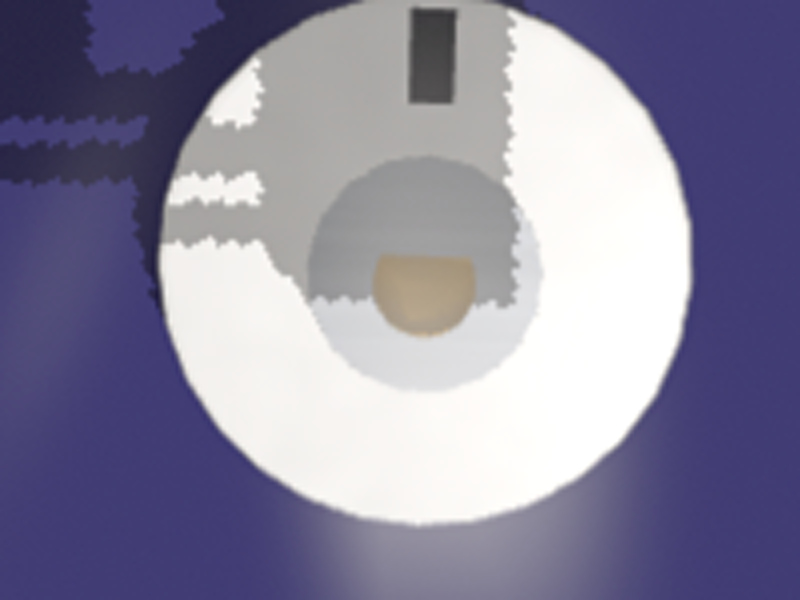

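w14c shows the collar centred at crop (425.5,273.5), the mark at (432.5,56), and the spindle flat facing up towards the mark.

```bash
python3 - <<'E'
from h import *
d=load('w14'); f=lambda u,v:((u+.5)/4-.5+150,(v+.5)/4-.5+80)
im=d['img'].astype(int)
col=onplane(d,[f(308,273),f(543,273),f(425,156),f(425,391)],.032); print('collar',col.mean(0),col.round(4)[:, :2].tolist())
m=onplane(d,[f(432.5,56),f(433.5,10),f(431.5,103)],.028); print('mark',m.round(4))
# housing circle fit
mask=((im.min(2)>120)).astype(np.uint8); mask[235:]=0
e=onplane(d,[f(160,265),f(692,265),f(425,524),f(300,490),f(560,489),f(650,128)],.028)[:,:2]
A=np.c_[2*e,np.ones(len(e))];s=np.linalg.lstsq(A,(e**2).sum(1),rcond=None)[0];print('housing',s[:2],np.sqrt(s[2]+s[:2]@s[:2]))
for c in(col.mean(0)[:2],s[:2]):
  v=m[:,:2]-c;print(np.arctan2(v[:,1],v[:,0]),np.hypot(*v.T))
v=m[1]-m[2];print(np.arctan2(v[1],v[0]))
fl=onplane(d,[f(380,254),f(470,258)],.043);v=fl[1]-fl[0];print('flat dir',np.arctan2(v[1],v[0])+np.pi/2)
sh(.46,-.389,.06,-.36)
# platter from w10
d=load('w10'); crop('w10',370,30,142,150,5,'w10c')
E
```

```text
collar [0.68431305 0.0076331  0.032     ] [[0.6959, 0.0283], [0.6732, -0.0134], [0.7049, -0.0036], [0.6632, 0.0193]]
mark [[ 0.7208 -0.014   0.028 ]
 [ 0.7282 -0.0182  0.028 ]
 [ 0.7131 -0.0095  0.028 ]]
housing [0.68365402 0.00790493] 0.054012226730313
[-0.5341545  -0.53222539 -0.53734418] [0.04239594 0.05095829 0.03347989]
[-0.53179826 -0.53028601 -0.53430755] [0.04310168 0.0516642  0.03418533]
-0.5224209617099705
flat dir -0.5429677812477873
shares [0.0845 1.5116 0.1855] [ 0.0006  0.0009 -0.1324] rows~ 9.2 0.9
```

View pics/w10c.png

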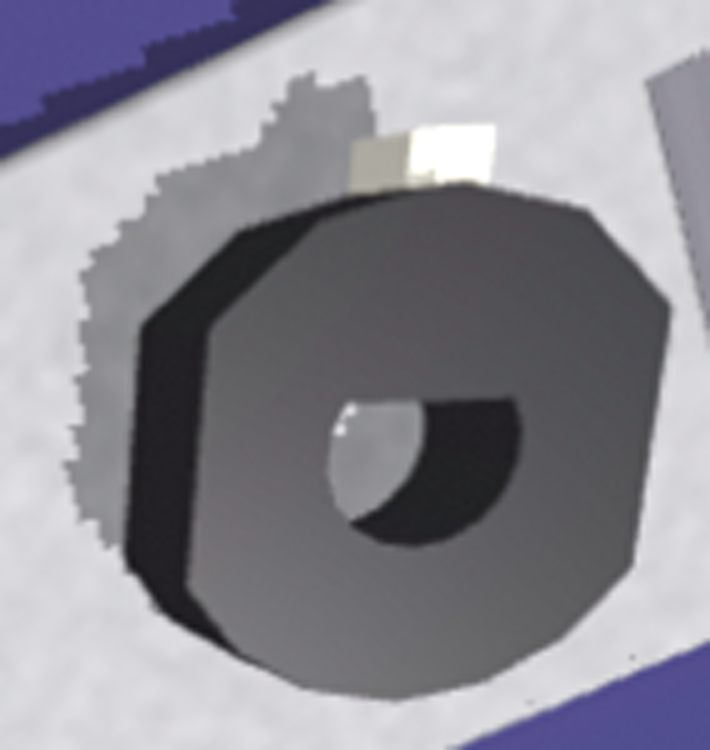

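Turntable centre is (0.6842, 0.0077) with yaw −0.533. Now over the platter for a precise look.

```bash
python3 -c "
from h import *
r=[np.pi,0,-.5]
a=np.array([.6545,.021,.117])
sh(.57,-.18,.11,-.40,(a,r)); sh(.445,-.381,.05,-.36,(np.array([.57,-.18,.11]),[np.pi,0,-.40]))"
```

```text
shares [0.074  0.723  0.0233] [ 0.      0.     -0.0955] rows~ 4.4 0.7
shares [-0.1229  0.7794  0.2   ] [ 0.      0.     -0.0382] rows~ 4.9 0.3
```

```bash
python3 -m inch '0 .01 .07 0.02 0 0 -.03;0 .03 .2 .023 0 0 -.06;0 .04 .35 .023 0 0 -.0955;0 .05 .5 .023 0 0 -.0955;0 .065 .63 .023 0 0 -.0955;0 .074 .723 .023 0 0 -.0955;0 .074 .723 .023 0 0 -.0955;0 .074 .723 .023 0 0 -.0955;0 .074 .723 .023 0 0 -.0955'
python3 -c "
from h import *
sh(.445,-.381,.05,-.36)"
```

```text
t: 20.95
eef_pos: [0.5714, -0.1794, 0.1093]
ee_rot: [-3.141, -0.0, -0.398]
force: [-0.3, -0.3, -0.1]
width: 0.0878
shares [-0.1276  0.7829  0.1973] [-0.0002 -0.0004 -0.0367] rows~ 4.9 0.3
```

```bash
python3 -m inch '0 -.01 .07 0 0 0 -.02;0 -.03 .2 0 0 0 -.036;0 -.06 .35 0 0 0 -.036;0 -.08 .5 0.04 0 0 -.036;0 -.11 .65 .1 0 0 -.036;0 -.125 .75 .16 0 0 -.036;0 -.1276 .783 .197 0 0 -.036;0 -.1276 .783 .197 0 0 -.036;0 -.1276 .783 .197 0 0 -.036;0 -.1276 .783 .197 0 0 -.036;0 -.1276 .783 .197 0 0 -.036'
python3 -c "
from h import *
snap('wrist','w15');crop('w15',165,90,190,150,4,'w15c')"
```

```text
t: 22.05
eef_pos: [0.4456, -0.3813, 0.0508]
ee_rot: [3.141, -0.001, -0.36]
force: [-0.5, -0.6, 0.4]
width: 0.0877
```

View pics/w15c.png

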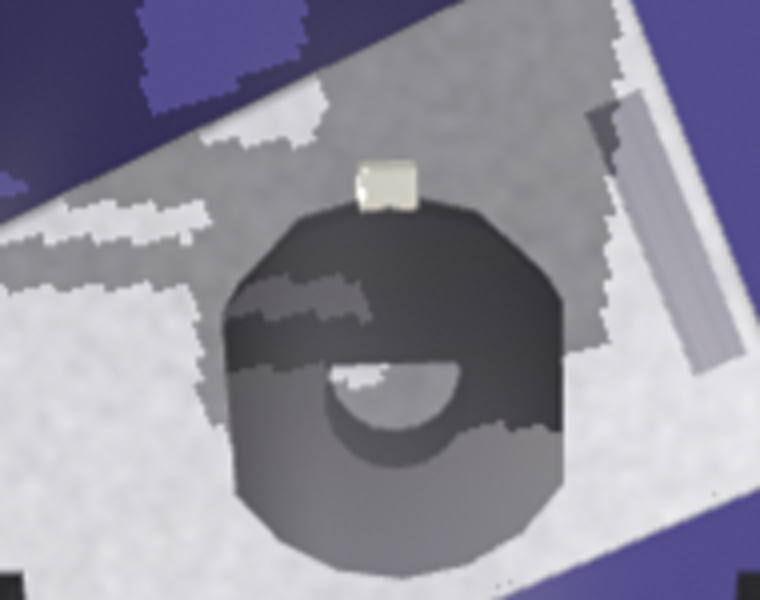

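```bash
python3 - <<'E'
from h import *
d=load('w15'); f=lambda u,v:((u+.5)/4-.5+165,(v+.5)/4-.5+90)
g=lambda *p,z=.032: onplane(d,[f(*q) for q in p],z)[:,:2]
def ang(a,b): v=b-a; return np.arctan2(v[1],v[0])
L=g((236,492),(225,300));R=g((563,483),(563,300));F=g((328,362),(460,363));
print('flats dirs',ang(*L),ang(*R),'bore flat',ang(*F)+np.pi/2,'sep',L.mean(0)-R.mean(0),np.hypot(*(L.mean(0)-R.mean(0))))
B=g((402,578),(405,197)); print('rim mid',B.mean(0),np.hypot(*(B[0]-B[1])))
print('flats mid',(L.mean(0)+R.mean(0))/2)
bb=g((397,467))[0]; n=F.mean(0)-bb; print('bore len',np.hypot(*n)); print('bore centre',bb+n/np.hypot(*n)*.0115)
N=g((388,188),z=.030)[0]; 
c=B.mean(0);print('nub yaw',ang(c,N),N)
E
```

```text
flats dirs -0.33424633226355843 -0.32249604700088275 bore flat -0.3673741780546784 sep [0.01808028 0.05031058] 0.05346074064086642
rim mid [ 0.4596997  -0.39102715] 0.0633944238969005
flats mid [ 0.4599985  -0.38998744]
bore len 0.01757433623851602
bore centre [ 0.45953868 -0.38952945]
nub yaw -0.28268328833821016 [ 0.49132992 -0.40021452]
```

Platter centre is about (0.4598, −0.3899) with yaw about −0.335. I'll descend around its flats.

```bash
python3 -c "
from h import *
sh(.4598,-.3898,-.02,-.335); sh(.4598,-.3898,-.026,-.335)"
```

```text
shares [0.0545 0.0095 0.2359] [ 0.0001 -0.0013 -0.0243] rows~ 1.5 0.2
shares [0.0545 0.0095 0.2559] [ 0.0001 -0.0013 -0.0243] rows~ 1.6 0.2
```

```bash
python3 -m inch '0 .03 .005 0 0 0 -.0243;0 .0545 .0095 0.03 0 0 -.0243;0 .0545 .0095 .08 0 0 -.0243;0 .0545 .0095 .14 0 0 -.0243;0 .0545 .0095 .19 0 0 -.0243;0 .0545 .0095 .22 0 0 -.0243;0 .0545 .0095 .236 0 0 -.0243;0 .0545 .0095 .245 0 0 -.0243;0 .0545 .0095 .252 0 0 -.0243;0 .0545 .0095 .256 0 0 -.0243;0 .0545 .0095 .256 0 0 -.0243'
python3 -c "
from h import *
d=snap('side','s16');crop('s16',260,220,180,140,4,'s16c');snap('wrist','w16')"
```

```text
t: 23.2
eef_pos: [0.4589, -0.3906, -0.0264]
ee_rot: [3.141, -0.001, -0.336]
force: [2.0, -0.3, -1.0]
width: 0.0877
```

View pics/w16.png

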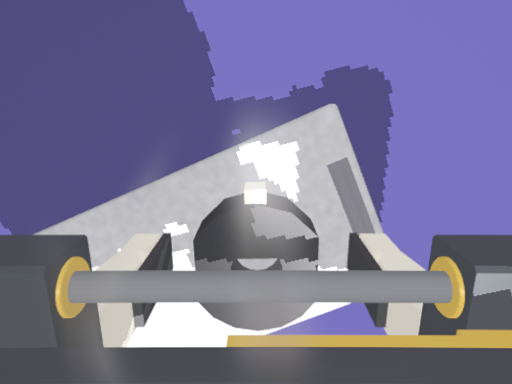

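View pics/s16c.png

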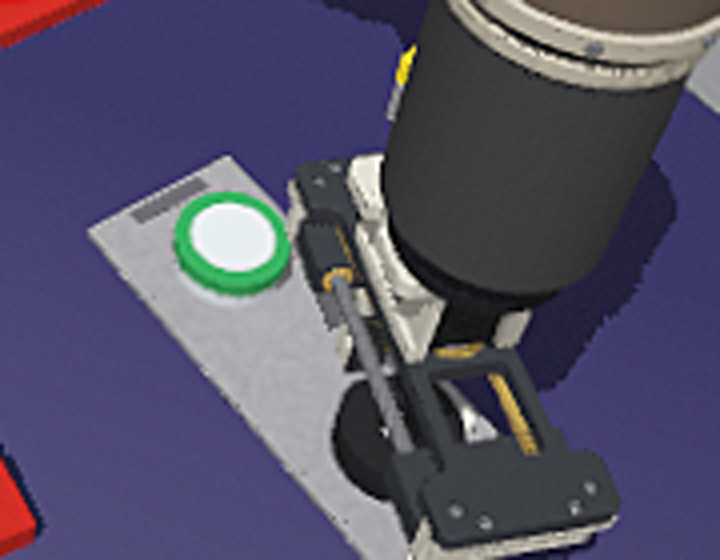

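```bash
python3 -m inch '.2 .003 -.002 0 0 0 0;.35 .003 -.002 0 0 0 0;.45 .003 -.002 0 0 0 0;.5 .003 -.002 0 0 0 0;.55 .003 -.002 0 0 0 0;.55 .003 -.002 0 0 0 0;.55 .003 -.002 0 0 0 0' 30; python3 -m inch '.55 0 0 -.03 0 0 0;.55 0 0 -.1 0 0 0;.55 0 0 -.2 0 0 0;.55 0 0 -.3 0 0 0;.55 0 0 -.35 0 0 0;.55 0 0 -.35 0 0 0;.55 0 0 -.35 0 0 0'
python3 -c "
from h import *
snap('wrist','w17')
r=[np.pi,0,-.335]; s=arm.get_state();a=s['eef_pos']
sh(.55,-.17,.09,-.43);sh(.6842,.0077,.09,-.533,(np.array([.55,-.17,.09]),[np.pi,0,-.43]))"
```

```text
t: 24.0
eef_pos: [0.4599, -0.3903, -0.0265]
ee_rot: [3.141, -0.001, -0.336]
force: [0.7, 0.6, 2.9]
width: 0.0539
t: 24.7
eef_pos: [0.4591, -0.3897, 0.0778]
ee_rot: [-3.141, 0.0, -0.337]
force: [-0.7, -0.1, -2.2]
width: 0.0533
shares [ 0.0455 -0.7914 -0.0426] [-0.0005  0.0018  0.0889] rows~ 4.8 0.6
shares [ 0.1597 -0.7249 -0.    ] [-0.     -0.      0.0984] rows~ 4.5 0.7
```

View pics/w17.png

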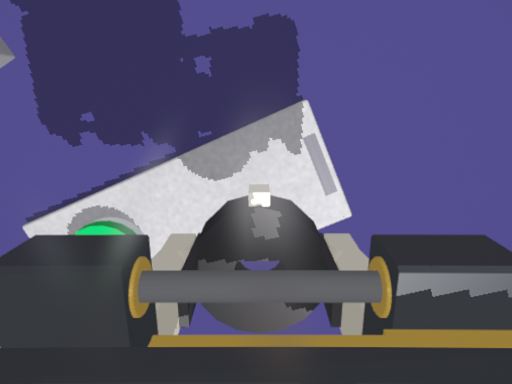

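The platter is held across its flats (53.4 mm) with the nub dead ahead at (260,194). Carrying it over.

```bash
python3 -m inch '.55 .002 -.05 -.04 0 0 .02;.55 .01 -.15 -.043 0 0 .05;.55 .02 -.3 -.043 0 0 .089;.55 .026 -.45 -.043 0 0 .089;.55 .034 -.6 -.043 0 0 .089;.55 .042 -.73 -.043 0 0 .089;.55 .0455 -.79 -.043 0 0 .089;.55 .0455 -.79 -.043 0 0 .089'
python3 -m inch '.55 .01 -.05 0 0 0 .03;.55 .035 -.15 0 0 0 .06;.55 .07 -.3 0 0 0 .098;.55 .1 -.45 0 0 0 .098;.55 .13 -.6 0 0 0 .098;.55 .15 -.69 0 0 0 .098;.55 .16 -.725 0 0 0 .098;.55 .16 -.725 0 0 0 .098;.55 .16 -.725 0 0 0 .098;.55 .16 -.725 0 0 0 .098;.55 .16 -.725 0 0 0 .098'
python3 -c "
from h import *
snap('wrist','w18');sh(.6842,.0077,.05,-.533);crop('w18',150,100,220,170,3,'w18c')"
```

```text
t: 25.55
eef_pos: [0.5507, -0.1686, 0.0895]
ee_rot: [3.141, 0.002, -0.427]
force: [-0.2, 0.2, -1.0]
width: 0.0538
t: 26.65
eef_pos: [0.6844, 0.0056, 0.0912]
ee_rot: [3.142, 0.0, -0.534]
force: [-0.2, -0.2, -1.9]
width: 0.0538
shares [-0.0043 -0.0048  0.1378] [-0.0001 -0.0001 -0.0005] rows~ 0.8 0.0
```

View pics/w18.png

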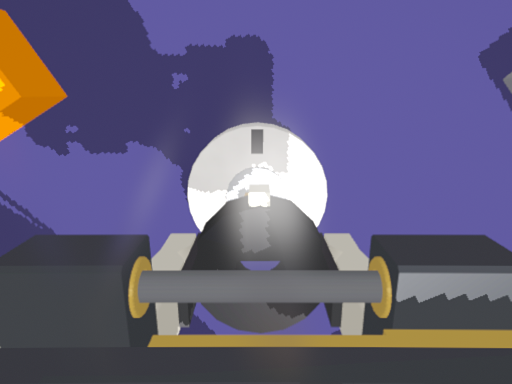

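The nub at (259,199) lines up with the mark at (257.5,141). I'll correct by 1–2 mm and go down to just above the spindle tip.

```bash
python3 -m inch '.55 -.0043 -.0048 0.03 0 0 0;.55 -.0043 -.0048 .09 0 0 0;.55 -.0043 -.0048 .15 0 0 0;.55 -.0043 -.0048 .2 0 0 0;.55 -.0043 -.0048 .23 0 0 0;.55 -.0043 -.0048 .243 0 0 0;.55 -.0043 -.0048 .247 0 0 0;.55 -.0043 -.0048 .247 0 0 0;.55 -.0043 -.0048 .247 0 0 0;.55 -.0043 -.0048 .247 0 0 0'
python3 -c "
from h import *
sh(.6842,.0077,.004,-.533);snap('wrist','w19');print(arm.get_state()['force'])
snap('scene','c19');crop('c19',160,200,120,100,6,'c19c')"
```

```text
t: 27.7
eef_pos: [0.6851, 0.0088, 0.0177]
ee_rot: [-3.141, -0.001, -0.532]
force: [0.2, -0.4, -1.4]
width: 0.0538
shares [-0.0007  0.0046  0.0457] [-0.0008 -0.0008  0.0007] rows~ 0.3 0.0
[ 0.10035439  0.46125923 -2.04367899]
```

View pics/c19c.png

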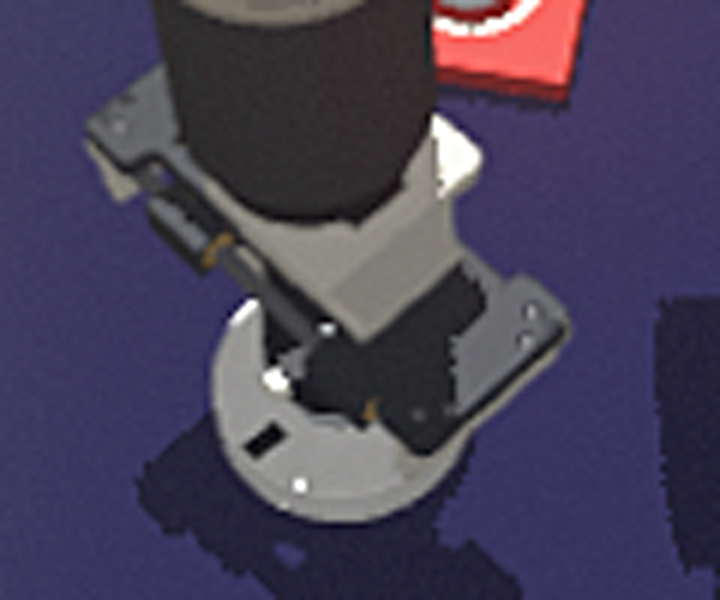

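View pics/w19.png

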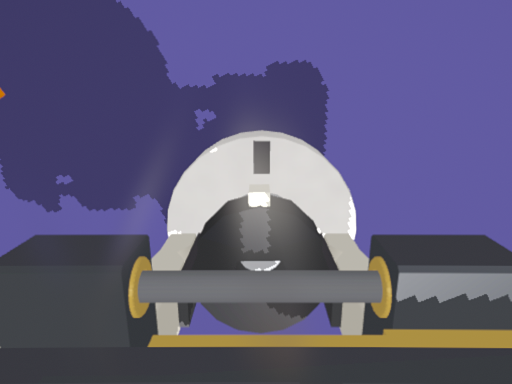

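In w19 the housing spans columns 168–356 (centre 262) and the platter and nub are at 259. I'll compute the correction from this picture.

```bash
python3 - <<'E'
from h import *
d=load('w19');im=d['img'].astype(int)
C=cloud(d)
m=(im.min(2)>90)&(C[...,2]>.018)&(C[...,2]<.036)
m=m.astype(np.uint8);m[225:]=0
n,l,s,c=cv2.connectedComponentsWithStats(m);i=1+s[1:,4].argmax()
cnt=max(cv2.findContours((l==i).astype(np.uint8),0,1)[0],key=len).reshape(-1,2)
P=onplane(d,cnt,.028)[:,:2]
c=np.array([.6842,.0077])
for _ in range(8):
  r=np.hypot(*(P-c).T); Q=P[abs(r-.0545)<(.005 if _<3 else .002)]
  A=np.c_[2*Q,np.ones(len(Q))];q=np.linalg.lstsq(A,(Q**2).sum(1),rcond=None)[0];c=q[:2]
print(c,len(Q),np.sqrt(q[2]+c@c),d['pos'])
s=arm.get_state();print(s['eef_pos'])
mk=onplane(d,[(262,157)],.028)[0,:2];v=mk-c;print('mark yaw',np.arctan2(v[1],v[0]))
# platter: nub
nb=onplane(d,[(259,196)],d['pos'][2]+.0585-.002)[0,:2];v=nb-d['pos'][:2];print('nub yaw rel TCP',np.arctan2(v[1],v[0]),np.hypot(*v))
sh(c[0],c[1],.005,-.533)
E
```

```text
[0.68587356 0.0070472 ] 264 0.05328322937241739 [0.68507458 0.00877642 0.01770509]
[0.68484416 0.00874502 0.01745902]
mark yaw -0.5462753509359272
nub yaw rel TCP -0.5358263745537573 0.033955760836192755
shares [0.0058 0.0032 0.0415] [-0.0005 -0.0005  0.0006] rows~ 0.3 0.0
```

With the true 55 mm radius, the x correction vanishes. What remains is tool-y +1.2 mm and a slight yaw. I'll apply those and descend gently.

```bash
python3 -m inch '.55 0 .004 0 0 0 .006;.55 0 .004 0 0 0 .006;.55 0 .004 .01 0 0 .006;.55 0 .004 .017 0 0 .006;.55 0 .004 .022 0 0 .006;.55 0 .004 .027 0 0 .006;.55 0 .004 .027 0 0 .006;.55 0 .004 .027 0 0 .006'
python3 -m inch '.55 0 0 .004 0 0 0;.55 0 0 .008 0 0 0;.55 0 0 .011 0 0 0;.55 0 0 .011 0 0 0'
```

```text
t: 28.6
eef_pos: [0.684, 0.0076, 0.0088]
ee_rot: [3.141, 0.0, -0.539]
force: [0.2, -0.3, -1.5]
width: 0.0535
t: 29.0
eef_pos: [0.6839, 0.0076, 0.0054]
ee_rot: [3.141, 0.0, -0.539]
force: [-0.5, 0.4, -2.3]
width: 0.0537
```

Past the taper with no contact force. Continuing down to the collar.

```bash
python3 -m inch '.55 0 0 .007 0 0 0;.55 0 0 .013 0 0 0;.55 0 0 .018 0 0 0;.55 0 0 .018 0 0 0'
python3 -m inch '.55 0 0 .006 0 0 0;.55 0 0 .011 0 0 0;.55 0 0 .013 0 0 0;.55 0 0 .013 0 0 0'
```

```text
t: 29.4
eef_pos: [0.6838, 0.0076, -0.0002]
ee_rot: [3.141, 0.0, -0.539]
force: [0.1, -0.6, -2.0]
width: 0.0537
t: 29.8
eef_pos: [0.6839, 0.0076, -0.0039]
ee_rot: [3.141, 0.0, -0.539]
force: [-0.2, -1.0, -2.3]
width: 0.0536
```

```bash
python3 -m inch '.55 0 0 .002 0 0 0;.55 0 0 .004 0 0 0;.55 0 0 .004 0 0 0;.55 0 0 .004 0 0 0'
```

```text
t: 30.2
eef_pos: [0.6841, 0.0076, -0.0045]
ee_rot: [-3.141, -0.0, -0.539]
force: [-2.1, 0.2, 3.3]
width: 0.0537
```

Seated on the collar at the predicted height (−0.0045, force changed sign). I'll press slightly to confirm, release and rise.

```bash
python3 -m inch '.55 0 0 .002 0 0 0;.45 0 0 0 0 0 0;.35 0 0 0 0 0 0;.2 0 0 0 0 0 0;0 0 0 0 0 0 0;0 0 0 0 0 0 0;0 0 0 -.06 0 0 0;0 0 0 -.15 0 0 0;0 0 0 -.3 0 0 0;0 -.0 0 -.4 0 0 0;0 -.1 0 -.4 0 0 0;0 -.1 0 -.4 0 0 0'
python3 -m inch '0 0 0 0 0 0 0;0 0 0 0 0 0 0;0 0 0 0 0 0 0'
python3 -c "
from h import *
snap('wrist','w20');crop('w20',160,80,190,150,4,'w20c');d=load('w20');C=cloud(d);
r=[np.pi,0,-.54];sh(.56,-.14,.115,-.45);sh(.44,-.255,.05,-.36,(np.array([.56,-.14,.115]),[np.pi,0,-.45]))"
```

```text
t: 31.4
eef_pos: [0.6569, 0.0242, 0.1166]
ee_rot: [-3.14, -0.001, -0.538]
force: [1.0, -0.3, -0.5]
width: 0.0877
t: 31.7
eef_pos: [0.6584, 0.0227, 0.1144]
ee_rot: [3.141, 0.001, -0.539]
force: [0.1, 0.5, 0.1]
width: 0.0874
shares [-0.003   0.6336 -0.0015] [ 0.0007  0.0006 -0.0851] rows~ 3.8 0.6
shares [-0.1934  0.5192  0.2167] [ 0.      0.     -0.0859] rows~ 3.6 0.6
```

View pics/w20c.png

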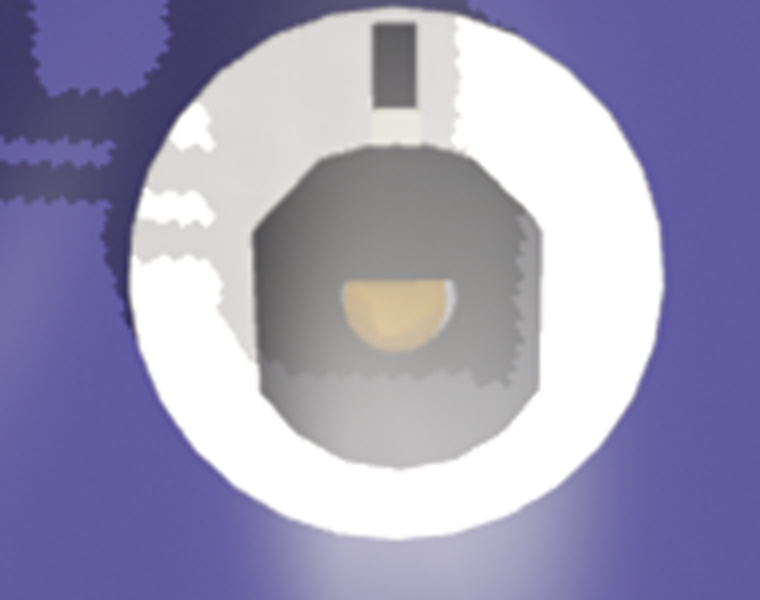

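The platter is seated, with the nub (397,125 in the crop) directly over the mark and the spindle in the bore. I'll check height, level and centre.

```bash
python3 - <<'E'
from h import *
d=load('w20');C=cloud(d); f=lambda u,v:((u+.5)/4-.5+160,(v+.5)/4-.5+80)
for u,v in((300,250),(490,250),(300,390),(490,390),(400,440),(400,200)):
  a=f(u,v); b=C[int(a[1])-2:int(a[1])+3,int(a[0])-2:int(a[0])+3,2]; print((u,v),b.mean().round(4))
g=lambda *p: onplane(d,[f(*q) for q in p],.054)[:,:2]
B=g((400,468),(400,144));L=g((254,235),(541,232),(261,390),(540,390));print(B.mean(0),np.hypot(*(B[0]-B[1])),L.mean(0))
E
```

```text
(300, 250) 0.0542
(490, 250) 0.0543
(300, 390) 0.0544
(490, 390) 0.0541
(400, 440) 0.0541
(400, 200) 0.0541
[0.68330284 0.00729055] 0.061189414603644514 [0.68313845 0.00760173]
```

```bash
python3 -m inch '0 0 .05 0 0 0 -.03;0 0 .17 0 0 0 -.06;0 0 .3 0 0 0 -.085;0 0 .43 0 0 0 -.085;0 -.003 .55 0 0 0 -.085;0 -.003 .634 0 0 0 -.085;0 -.003 .634 0 0 0 -.085;0 -.003 .634 0 0 0 -.085'
python3 -c "
from h import *
sh(.44,-.255,.05,-.36)"
```

```text
t: 32.55
eef_pos: [0.5599, -0.1405, 0.115]
ee_rot: [3.141, -0.0, -0.451]
force: [0.0, 0.2, 0.5]
width: 0.0877
shares [-0.1934  0.5176  0.2168] [ 0.0001 -0.     -0.0871] rows~ 3.6 0.6
```

Level at 54 mm and fully seated. Now the green dish.

```bash
python3 -m inch '0 -.02 .05 0 0 0 -.03;0 -.06 .15 0 0 0 -.06;0 -.1 .27 0.05 0 0 -.087;0 -.14 .39 .1 0 0 -.087;0 -.18 .48 .17 0 0 -.087;0 -.193 .518 .217 0 0 -.087;0 -.193 .518 .217 0 0 -.087;0 -.193 .518 .217 0 0 -.087;0 -.193 .518 .217 0 0 -.087;0 -.193 .518 .217 0 0 -.087'
python3 -c "
from h import *
snap('wrist','w21');crop('w21',165,90,190,150,4,'w21c')"
```

```text
t: 33.55
eef_pos: [0.4416, -0.2541, 0.0506]
ee_rot: [-3.141, -0.001, -0.357]
force: [0.2, -0.2, 0.3]
width: 0.0876
```

View pics/w21c.png

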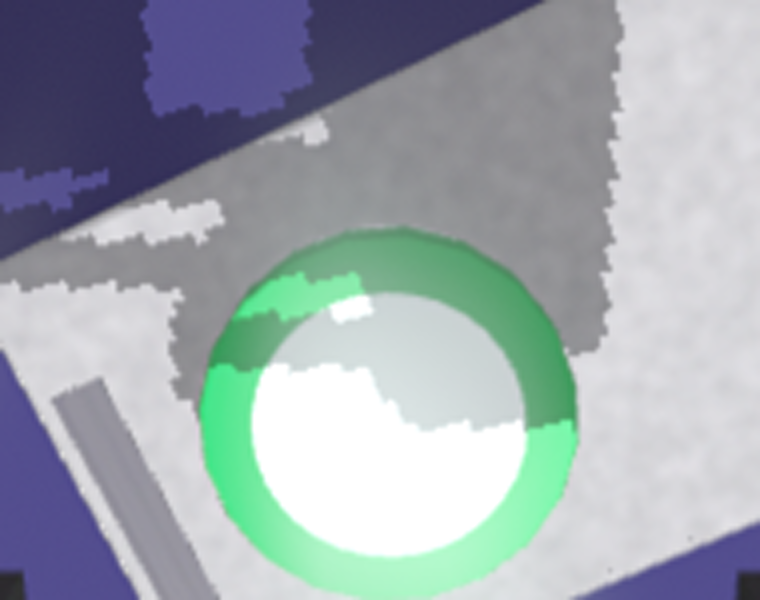

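Green dish window centre is at crop (389,424.5).

```bash
python3 - <<'E'
from h import *
d=load('w21'); f=lambda u,v:((u+.5)/4-.5+165,(v+.5)/4-.5+90)
g=lambda *p: onplane(d,[f(*q) for q in p],.032)[:,:2]
print(g((389,292),(389,557)).mean(0),g((251,424),(527,424)).mean(0),g((200,410),(578,410)).mean(0))
B=g((389,228),(389,600));print(B.mean(0),np.hypot(*(B[0]-B[1])))
c=(g((389,292),(389,557)).mean(0)+g((251,424),(527,424)).mean(0))/2
print(c);sh(c[0],c[1],-.026,-.36)
E
```

```text
[ 0.4513744  -0.25975335] [ 0.45203584 -0.259999  ] [ 0.4542424 -0.2608166]
[ 0.45247173 -0.26015953] 0.0625390145877137
[ 0.45170512 -0.25987617]
shares [0.0387 0.0059 0.2553] [-0.0002 -0.0012  0.0024] rows~ 1.5 0.0
```

```bash
python3 -m inch '0 .02 .003 0 0 0 0;0 .0395 .006 0.03 0 0 0;0 .0395 .006 .08 0 0 0;0 .0395 .006 .14 0 0 0;0 .0395 .006 .19 0 0 0;0 .0395 .006 .22 0 0 0;0 .0395 .006 .236 0 0 0;0 .0395 .006 .247 0 0 0;0 .0395 .006 .254 0 0 0;0 .0395 .006 .256 0 0 0;0 .0395 .006 .256 0 0 0;0 .0395 .006 .256 0 0 0'
python3 -m inch '.15 0 0 0 0 0 0;.25 0 0 0 0 0 0;.35 0 0 0 0 0 0;.45 0 0 0 0 0 0;.45 0 0 0 0 0 0;.45 0 0 0 0 0 0' 18
python3 -c "
from h import *
snap('wrist','w22')"
```

```text
t: 34.8
eef_pos: [0.451, -0.2604, -0.0264]
ee_rot: [-3.141, -0.001, -0.358]
force: [-0.0, 0.6, -0.5]
width: 0.0875
t: 35.4
eef_pos: [0.451, -0.2605, -0.0266]
ee_rot: [3.142, -0.001, -0.358]
force: [-0.8, -0.4, 4.9]
width: 0.0616
```

View pics/w22.png

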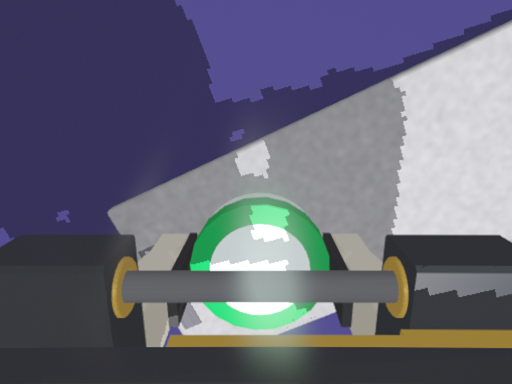

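Gripped at 61.6 mm. Lift and carry to the turntable.

```bash
python3 -m inch '.45 0 0 -.03 0 0 0;.45 0 0 -.1 0 0 0;.45 0 0 -.2 0 0 0;.45 0 0 -.3 0 0 0;.45 0 0 -.38 0 0 0;.45 0 0 -.41 0 0 0;.45 0 0 -.41 0 0 0;.45 0 0 -.41 0 0 0'
python3 -c "
from h import *
sh(.56,-.13,.097,-.36);sh(.6829,.0079,.097,-.36,(np.array([.56,-.13,.097]),[np.pi,0,-.36]))"
```

```text
t: 36.25
eef_pos: [0.4499, -0.2601, 0.0953]
ee_rot: [-3.141, 0.001, -0.359]
force: [-0.1, -0.5, -0.7]
width: 0.0615
shares [ 0.1914 -0.5349 -0.006 ] [-0.0002  0.0013  0.001 ] rows~ 3.4 0.0
shares [ 0.2215 -0.5745 -0.    ] [0. 0. 0.] rows~ 3.7 0.0
```

```bash
python3 -m inch '.45 .015 -.04 0 0 0 0;.45 .05 -.14 0 0 0 0;.45 .09 -.26 0 0 0 0;.45 .14 -.39 0 0 0 0;.45 .18 -.5 0 0 0 0;.45 .22 -.62 0 0 0 0;.45 .26 -.74 0 0 0 0;.45 .31 -.86 0 0 0 0;.45 .35 -.96 0 0 0 0;.45 .357 -1 0 0 0 0;.45 .357 -1 0 0 0 0;.45 .357 -1 0 0 0 0'
python3 -c "
from h import *
snap('wrist','w23');sh(.6829,.0079,.097,-.36);sh(.6829,.0079,.0174,-.36)"
```

```text
t: 37.45
eef_pos: [0.6552, -0.0169, 0.0948]
ee_rot: [3.14, 0.002, -0.358]
force: [0.4, -0.8, -0.0]
width: 0.0613
shares [ 0.0568 -0.1115 -0.006 ] [0.0009 0.0015 0.0011] rows~ 0.8 0.0
shares [ 0.0572 -0.1118  0.2594] [0.0009 0.0015 0.0011] rows~ 1.7 0.0
```

View pics/w23.png

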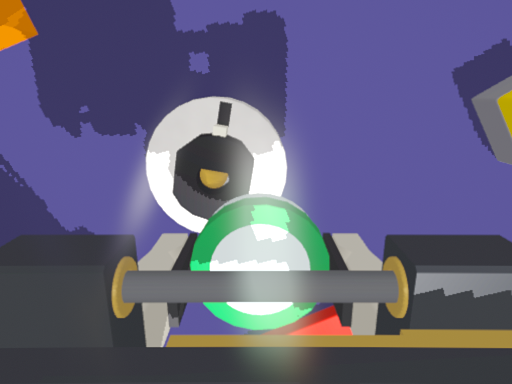

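w23 shows the platter at (214,172) and the green dish held level. Move over and go down to about 4 mm above it.

```bash
python3 -m inch '.45 .02 -.04 0 0 0 0;.45 .045 -.09 0 0 0 0;.45 .057 -.1115 0 0 0 0;.45 .057 -.1115 0.03 0 0 0;.45 .057 -.1115 .09 0 0 0;.45 .057 -.1115 .15 0 0 0;.45 .057 -.1115 .2 0 0 0;.45 .057 -.1115 .23 0 0 0;.45 .057 -.1115 .24 0 0 0;.45 .057 -.1115 .245 0 0 0;.45 .057 -.1115 .245 0 0 0;.45 .057 -.1115 .245 0 0 0'
python3 -c "
from h import *
snap('wrist','w24');sh(.6829,.0079,.0174,-.36)"
```

```text
t: 38.7
eef_pos: [0.6845, 0.0083, 0.0235]
ee_rot: [-3.141, -0.001, -0.358]
force: [0.1, -1.1, -0.4]
width: 0.0616
shares [-0.0044  0.0033  0.0203] [-0.0007 -0.001   0.0014] rows~ 0.1 0.0
```

View pics/w24.png

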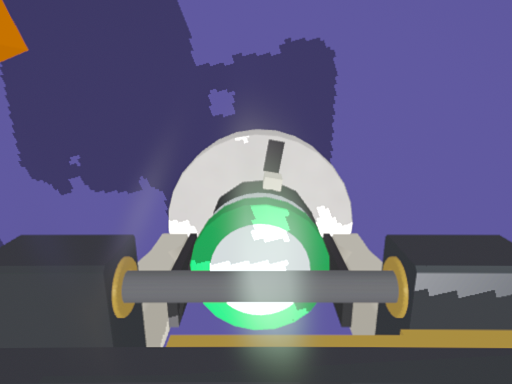

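```bash
python3 -m inch '.45 -.004 .003 0 0 0 0;.45 -.004 .003 .006 0 0 0;.45 -.004 .003 .012 0 0 0;.45 -.004 .003 .016 0 0 0;.45 -.004 .003 .018 0 0 0;.45 -.004 .003 .018 0 0 0;.45 -.004 .003 .018 0 0 0'
```

```text
t: 39.45
eef_pos: [0.6825, 0.0078, 0.0175]
ee_rot: [3.142, 0.0, -0.358]
force: [-1.7, 0.2, 3.1]
width: 0.0615
```

Contact at the predicted height. Release and rise.

```bash
python3 -m inch '.45 0 0 .001 0 0 0;.33 0 0 0 0 0 0;.28 0 0 0 0 0 0;.2 0 0 0 0 0 0;.1 0 0 0 0 0 0;0 0 0 0 0 0 0;0 0 0 0 0 0 0;0 0 0 -.06 0 0 0;0 0 0 -.15 0 0 0;0 0 0 -.25 0 0 0;0 -.1 0 -.35 0 0 0;0 -.1 0 -.35 0 0 0'
python3 -m inch '0 0 0 0 0 0 0;0 0 0 0 0 0 0;0 0 0 0 0 0 0'
python3 -c "
from h import *
snap('wrist','w25');crop('w25',160,60,190,170,4,'w25c');snap('scene','c25');snap('side','s25')"
```

```text
t: 40.65
eef_pos: [0.6552, 0.0194, 0.1275]
ee_rot: [-3.138, -0.006, -0.358]
force: [1.0, 0.1, 0.9]
width: 0.0874
t: 40.95
eef_pos: [0.6541, 0.0181, 0.121]
ee_rot: [3.14, 0.002, -0.359]
force: [0.1, -0.1, -0.4]
width: 0.0873
```

View pics/w25c.png

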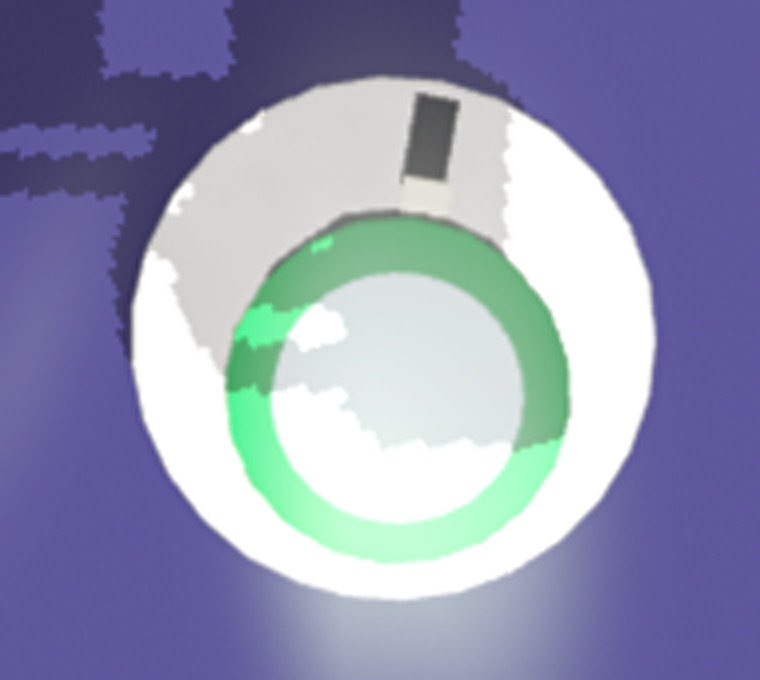

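View pics/c25.png

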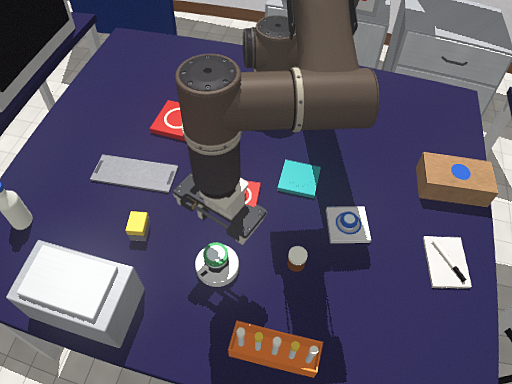

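```bash
python3 - <<'E'
from h import *
d=load('w25');C=cloud(d); f=lambda u,v:((u+.5)/4-.5+160,(v+.5)/4-.5+60)
g=lambda *p: onplane(d,[f(*q) for q in p],.076)[:,:2]
print('green window',g((272,397),(523,397),(397,272),(397,523)).mean(0),'outer',g((227,390),(570,390)).mean(0),g((398,214),(398,563)).mean(0))
for u,v in((300,350),(490,350),(400,500),(400,300)):
  a=f(u,v);print(C[int(a[1])-2:int(a[1])+3,int(a[0])-2:int(a[0])+3,2].mean().round(4))
e=onplane(d,[f(132,330),f(655,330),f(395,75),f(400,600)],.028)[:,:2];print('housing',e.mean(0))
for fn,nm,c in(('s25','red',(.459,.001)),('s25','blue',(.4735,.317))):
  d=load(fn);C=cloud(d);m=(np.hypot(C[...,0]-c[0],C[...,1]-c[1])<.012);print(nm,np.median(C[m][:,2]) if m.any() else None)
crop('s25',180,120,220,120,3,'s25c')
E
```

```text
green window [0.68277342 0.00733478] outer [0.6841725  0.00657007] [0.68340209 0.00696021]
0.0766
0.0765
0.0764
0.0768
housing [0.68592661 0.00651923]
red 0.038599711817896676
blue 0.03682525419529503
```

View pics/s25c.png

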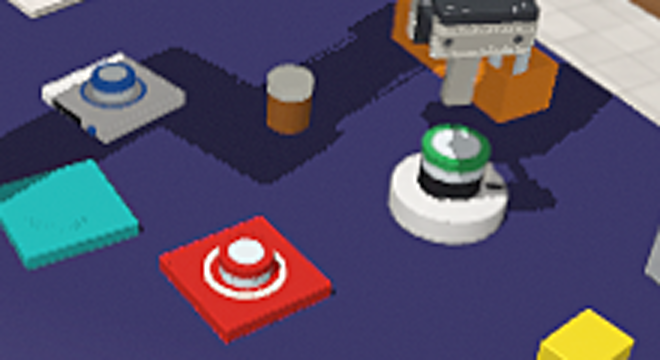

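Every piece is where it should be, and the jar and tip box haven't moved. Handing in.

```bash
python3 -c "
from h import *
print(arm.get_state()['t'],arm.job_done())"
```

```text
the job is handed in; nothing more can be done
41.1 None
```

The tray is unpacked in the order asked and handed in at t = 41.1 s of the 109 s allowed.

- **Red dish:** it stands inside the ring of the smaller (110 mm) red plate. The other red plate measured 145 mm.
- **Blue dish:** it stands inside the blue ring of the warming plate.
- **Platter:** it is fully down on the spindle. Its top read a level 54 mm, and the nub lies over the black mark.
- **Green dish:** it sits level on the platter, with its lid at about 76.5 mm. Its centre is within about 1 mm of the platter's in the wrist picture.
- **Bystanders:** the jar and tip box look unmoved in the last pictures. The gripper is clear of everything.

**What disagreed:**
- **Finger length:** the real fingertips sit about 40 mm behind the reported TCP. The first close on the red dish therefore shut in the air above it. I measured the offset from depth, reopened and redid the grasp, and nothing was disturbed.
- **Turntable centre:** my fits of its position differed by about 2 mm in places. The platter still went down the spindle without resistance.

The highest contact force I saw between moves was about 19 N, while setting down the red dish.

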